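# Hang the caddy on its screw and stand the starch can in it

## Task

Hang the green caddy on the screw of the white board: pass the big round end of its keyhole over the screw head, then pull the caddy down so that the screw neck sits at the top of the narrow slot, and let go. With the caddy hanging, set the starch can upright on the floor of the caddy without dropping it, let go, and leave the other things where they stand.

Things in the scene. Friction and masses are not known exactly. Their poses are not given: they have to be found in the camera images.
- board: White upright board fixed to the table, 160 mm wide, 182 mm tall, 18 mm thick; its 8 mm high foot reaches 15 mm in front. Origin: on the table, middle of the foot of its front face. z up, y along the face, x into the board: the front face looks along -x and the screw sticks out that way. Place and yaw vary.
- screw_neck (a point): Middle of the bare neck of the steel screw, on its axis, 5 mm in front of the board face, 170 mm above the table. The neck is 6 mm thick and 10 mm long from board to head; the dark head is 13 mm across and 4 mm thick, its front 14 mm from the board. Axes as the board's.
- caddy: Loose green open-topped box, about 220 g, standing. 70 mm deep (x), 60 mm wide (y); front and sides 90 mm tall, 4 mm thick; floor 4 mm; keyholed back plate on its +x side (outer face x = +35 mm) 5 mm thick, 118 mm tall. Inside x -31 to +30 mm, y -26 to +26 mm. Origin: centre of the underside, z up. Hanging, its yaw equals the board's and its underside is 64 mm above the table.
- caddy_slot (a point): In the middle of the back plate's thickness (caddy x +32.5 mm, y 0), 106 mm above the underside: where the screw neck's axis lies when the caddy hangs locked. Keyhole: round end 20 mm across centred 19 mm below this point (87 mm above the underside), from which a slot 9 mm wide with slanted shoulders rises to 3 mm above this point. Axes as the caddy's.
- can: Loose white starch can with a blue band, upright, 40 mm across, red cap 38 mm across from 108 mm to the top at 140 mm; about 200 g. Origin: centre of the underside, z up. In the hung caddy the screw head reaches in to caddy x = +21 mm above the rim, so bring the can in with its axis between caddy x = -11 and +1 mm and y within 6 mm of the middle.
- spray: Bystander: tall blue plastic water bottle with a white cap, 56 mm across, 190 mm tall, standing near the board. Origin: centre of the underside.
- eggcup: Bystander: white ceramic egg cup of safety pins, 54 mm across, 75 mm tall with the pins. Origin: centre of the underside.
- cone: Bystander: orange plastic thread cone, 60 mm across at the foot, 110 mm tall. Origin: centre of the underside.
- jar: Bystander: amber glass jar with a white cap, 56 mm across, 100 mm tall. Origin: centre of the underside.
- brush: Bystander: blue lint brush lying along its x, about 170 mm long, 40 mm wide, 23 mm tall, lying between the clutter and the board. Origin: middle, on the table.
- peg: Bystander: orange clothes peg lying flat along its y, 82 mm long, 26 mm wide, 14 mm tall. Origin: middle, on the table.

How it is judged (in metres and radians):
On the way:
1. the caddy hangs locked on the screw, let go, with the can not yet in it (distance between caddy_slot and screw_neck below 0.006 m and angle between caddy's own z axis and vertical below 0.15 rad and contact force between the fingers and caddy below 0.1 N and horizontal distance between can and caddy above 0.06 m), for 0.3 s.
At the end, for the whole second after the job is handed in: The caddy hangs upright (within 0.15 rad) with the top of its slot on the screw neck (within 6 mm), the can stands on the caddy's floor (underside within 10 mm of the caddy's underside level, tilt below 0.25 rad), both let go and at rest (distance between caddy_slot and screw_neck below 0.006 m and angle between caddy's own z axis and vertical below 0.15 rad and contact force between the fingers and caddy below 0.1 N and x of can in the frame of caddy between -0.02 and 0.012 m and y of can in the frame of caddy between -0.012 and 0.012 m and z of can in the frame of caddy between -0.001 and 0.01 m and angle between can's own z axis and vertical below 0.25 rad and contact force between the fingers and can below 0.1 N and linear speed of each of can, caddy below 0.03 m/s); the robot touches nothing.
It fails at once if a bystander (egg cup, thread cone, jar, lint brush, peg or blue bottle) is moved by more than 25 mm or tipped over (distance of any of eggcup, cone, jar, brush, peg, spray from where it was at the start of the episode above 0.025 m or angle between any of eggcup, cone, jar, brush, peg, spray's own z axis and vertical above 0.5 rad).
It fails at once if the can is dropped (falls free faster than 0.7 m/s) (contact force between the fingers and can below 0.1 N and linear speed of can above 0.7 m/s).
It fails at once if the can or the caddy is tipped over (more than 0.8 rad) (angle between any of can, caddy's own z axis and vertical above 0.8 rad).
It also fails if it takes over 59 s, if anything falls off the work surface, if the arm or the gripper's body presses on something with over 40 N, if the wrist force passes 120 N, or if a joint passes its speed limit or range.

## Robot

A 6-joint arm with a two-finger parallel gripper is mounted at the origin on the work surface. World frame = base frame: x ahead of the robot, y to its left, z up, the work surface at z = 0. Lengths are in m, angles in degrees, forces in N, time in s.
With the tool pointing down it reaches from about 0.4 to 0.825 m from the base axis. Payload 7 kg.
Tool frame: the origin (TCP) lies on the centre line of the jaws, within the pads' length; the fingertips stand 25 mm ahead of it and the grasp point (between the pads) lies 6 mm ahead of it; x points along the fingers, z is the direction in which the jaws open and shut, and the axes are right-handed (so a half turn about x gives the same grasp; the last joint's range is limited). The gripper opens to 88 mm and grips with 3 to 60 N. Pads are 19 mm wide; open, the fingers measure 130 mm over their backs; the gripper's body (78 mm by 193 mm) begins 47 mm behind the grasp point.
Start: joints at [-57.577, 20.546, 0.682, 0, -70.136, -16.507], TCP at [0.185, -0.649, 0.252] pointing down, gripper open.
Joint ranges: [-176.03, 176.03], [-82.01, 121.73], [-58.28, 71.71], [-173.87, 95.51], [-174.79, -0.11], [-173.66, 173.66]. Speed limits (degrees/s): [136.94, 136.94, 172.46, 180, 180, 180].

## Interface

Orientations are given as [roll, pitch, yaw] about the fixed x, y, z axes, in that order (R = Rz(yaw) Ry(pitch) Rx(roll)).
In Python, from plant import ctrl gives the robot as it stands. The module is installed in compiled form; this text tells all that it offers.
- The arm moves only by the tool send_rows, never from a script. Its argument "deltas" is a list of rows, each an object of numbers: "dx", "dy", "dz": the shift along the tool's x, y, z in mm; "ax", "ay", "az": the turn, a rotation vector about the tool's x, y, z in units of 5 degrees (1.0 is 5 degrees); "fingers": the opening, from 0 (shut) to 1 (fully open). A call has 1 to 12 rows; each row shifts and turns the commanded pose from where the row before left it, along the tool's axes as they then stand; what a row does not reach is not made up. A row lasts 1/8 s, in which the tool goes at most 62.5 mm and 10.7 degrees, less where a joint would pass 70% of its speed; a pose out of reach is approached as far as the arm can. A call with a gripper value outside its range is refused whole. The fingers move at their own pace and stop on an object; the grip force is fixed at half the most. Time passes only in rows, so rows that do not move let the fingers close. It gives the time, the measured TCP pose, the force and the opening at its end, in the units of the state.
- ctrl.get_obs(): the state, without advancing time (a new reading comes with each control period).
- ctrl.snapshot(name): name is "scene" or "top" or "wrist"; returns a dict with "image" (400x640x3 uint8, blue, green, red), "fx", "fy", "cx", "cy" (pixels), "R" (3x3) and "t" (3): a world point X has camera coordinates R X + t; the wrist camera has in their place "hand_eye" (4x4, takes a point from camera to tool coordinates, whose origin is the TCP and whose axes are the tool frame's). Camera axes: x right, y down, z forward; pixel columns grow to the right and rows downward; lengths in m; the calibration is good to about 2 mm. The wrist camera is an equidistant fisheye: a pixel r from the principal point sees the ray r / f radians off the axis. A picture is of the moment at which its call begins: read the wrist's pose just before it. There is no depth.
- ctrl.close_job(): hands the job in, once; it reports no verdict.
The state is a dict: "clock": time; "joint_pos": joint angles; "qvel": joint speeds; "tau": joint torques, N m; "tool_pos": TCP position; "orientation": TCP orientation; "force": force on the tool from outside, world axes, zero at the start; "moment": the same for the moment, N m; "opening": finger opening in m.
Only numpy, scipy, OpenCV 4.12 (cv2) and the standard library are available. Lean on these libraries where they do the work, as an engineer would, in place of code of your own. Each camera call takes 0.05 s, during which the arm holds its last target.

## Working session

There is one attempt and no reset: what is moved stays moved. The work goes in short steps, Python scripts to look and compute and a tool call to move; the robot and the scene stay as the last step left them, time stands still between calls to the robot, and variables do not carry over. Pictures are saved under pics/ and viewed, and the job is handed in when it is done.

Besides the shell and the picture viewer there is one more tool, called after ">>>" as name(argument=value, ...), one argument or row to a line, values as JSON. send_rows: Moves the arm, as the interface text tells. Its arguments: {"type":"object","properties":{"deltas":{"type":"array","items":{"type":"object","properties":{"dx":{"type":"number"},"dy":{"type":"number"},"dz":{"type":"number"},"ax":{"type":"number"},"ay":{"type":"number"},"az":{"type":"number"},"fingers":{"type":"number"}}}}},"required":["deltas"]}

```bash
mkdir -p pics; python3 - <<'E'
from plant import ctrl
import cv2,numpy as np
o=ctrl.get_obs();print(o)
for n in ["scene","top","wrist"]:
    s=ctrl.snapshot(n);cv2.imwrite(f"pics/{n}0.png",s["image"])
    print(n,{k:(np.round(v,4).tolist() if k!="image" else 0) for k,v in s.items()})
E
```

```text
{'clock': 0.0, 'joint_pos': array([-5.75771308e+01,  2.05906500e+01,  6.32581216e-01, -2.04768640e-02,
       -7.01346565e+01, -1.65065141e+01]), 'qvel': array([ 0.001747  , -0.12464066,  0.09089531,  0.04430574, -0.05821944,
       -0.04866081]), 'tau': array([-7.63051848e-04, -5.82726753e+01,  2.93056512e+01,  6.99719444e+00,
        6.95014576e-03, -1.33099084e-04]), 'tool_pos': array([ 0.18495698, -0.64869378,  0.25062133]), 'orientation': array([  4.78023916,  89.90529702, 110.68962041]), 'force': array([-0.77990402, -0.74067933,  1.11780635]), 'moment': array([0.02976495, 0.00016765, 0.02515924]), 'opening': 0.08748233019929721}
scene {'image': 0, 'fx': 462.6802, 'fy': 462.6802, 'cx': 314.5569, 'cy': 198.6588, 'R': [[-0.8719, 0.4896, -0.0128], [0.4289, 0.7507, -0.5025], [-0.2364, -0.4436, -0.8645]], 't': [0.4922, -0.187, 1.2363]}
top {'image': 0, 'fx': 445.1792, 'fy': 445.1792, 'cx': 318.9611, 'cy': 199.9791, 'R': [[0.131, -0.9914, -0.0019], [-0.9709, -0.1279, -0.2026], [0.2006, 0.0284, -0.9793]], 't': [-0.0643, 0.5676, 1.1529]}
wrist {'image': 0, 'fx': 309.7069, 'fy': 309.7069, 'cx': 323.8874, 'cy': 200.793, 'hand_eye': [[0.0001, -0.2512, 0.9679, -0.1337], [0.0002, -0.9679, -0.2512, 0.0663], [1.0, 0.0002, -0.0001, 0.0013], [0.0, 0.0, 0.0, 1.0]]}
```

View pics/scene0.png

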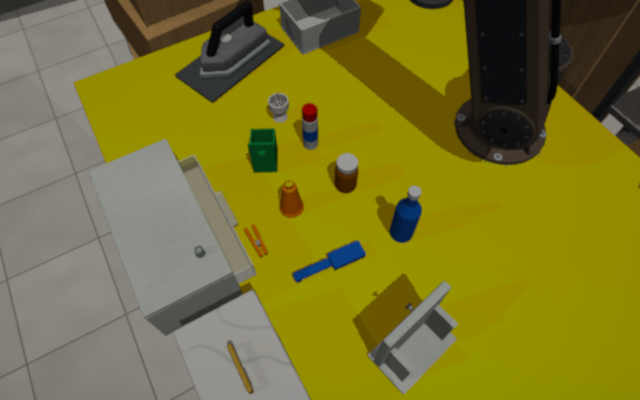

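View pics/top0.png

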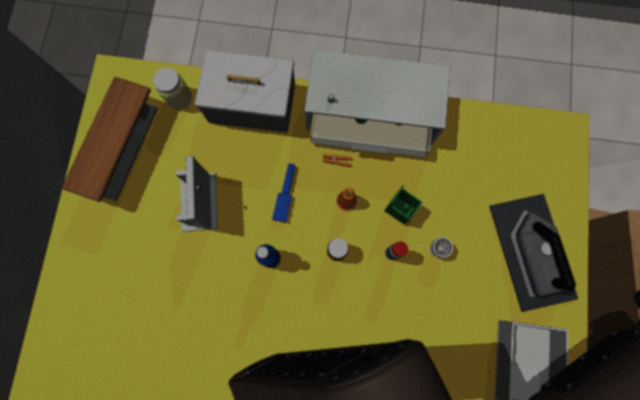

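View pics/wrist0.png

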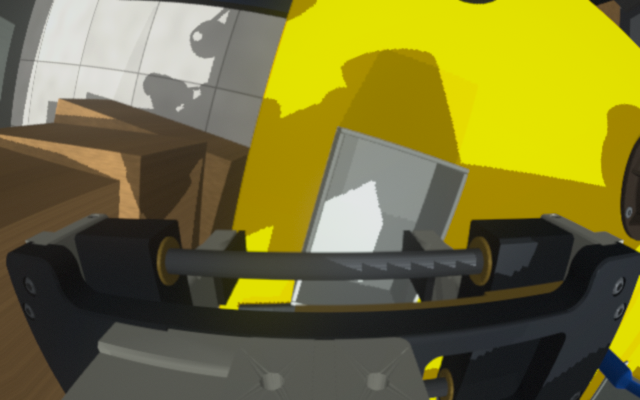

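```bash
cat > h.py <<'E'
import cv2,numpy as np
from scipy.spatial.transform import Rotation as Ro
def ray(s,u,v):
    d=np.array([(u-s["cx"])/s["fx"],(v-s["cy"])/s["fy"],1.]);R=np.array(s["R"]);t=np.array(s["t"])
    return -R.T@t,R.T@d
def plane(s,u,v,z):
    c,d=ray(s,u,v);return c+d*(z-c[2])/d[2]
def proj(s,X):
    p=np.array(s["R"])@np.array(X)+np.array(s["t"]);return np.array([s["cx"]+s["fx"]*p[0]/p[2],s["cy"]+s["fy"]*p[1]/p[2]])
def tri(s1,p1,s2,p2):
    c1,d1=ray(s1,*p1);c2,d2=ray(s2,*p2);d1/=np.linalg.norm(d1);d2/=np.linalg.norm(d2)
    A=np.stack([d1,-d2],1);k=np.linalg.lstsq(A,c2-c1,rcond=None)[0]
    a=c1+k[0]*d1;b=c2+k[1]*d2;return (a+b)/2,np.linalg.norm(a-b)
def toolT(o):
    T=np.eye(4);T[:3,:3]=Ro.from_euler('xyz',o["orientation"],degrees=True).as_matrix();T[:3,3]=o["tool_pos"];return T
def wray(s,o,u,v):
    x=(u-s["cx"])/s["fx"];y=(v-s["cy"])/s["fy"];r=np.hypot(x,y)+1e-12
    d=np.array([np.sin(r)*x/r,np.sin(r)*y/r,np.cos(r)]);T=toolT(o)@np.array(s["hand_eye"])
    return T[:3,3],T[:3,:3]@d
def wproj(s,o,X):
    T=np.linalg.inv(toolT(o)@np.array(s["hand_eye"]));p=T[:3,:3]@np.array(X)+T[:3,3]
    a=np.arctan2(np.hypot(p[0],p[1]),p[2]);q=p[:2]/np.hypot(p[0],p[1])*a
    return np.array([s["cx"]+s["fx"]*q[0],s["cy"]+s["fy"]*q[1]])
def crop(im,u0,v0,w,h,k,name):
    cv2.imwrite(name,cv2.resize(im[v0:v0+h,u0:u0+w],None,fx=k,fy=k,interpolation=cv2.INTER_CUBIC))
E
python3 - <<'E'
from plant import ctrl
from h import *
t=ctrl.snapshot("top");s=ctrl.snapshot("scene")
crop(t["image"],160,140,130,100,6,"pics/t_board.png");crop(t["image"],320,140,140,130,5,"pics/t_cad.png") if 0 else crop(t["image"],320,170,140,95,5,"pics/t_cad.png")
crop(s["image"],360,270,110,120,5,"pics/s_board.png");crop(s["image"],235,90,130,110,5,"pics/s_cad.png")
for n,p,z in [("caddy",(403,205),.05),("can",(398,250),.14),("eggcup",(443,247),.07),("jar",(338,248),.1),("cone",(347,198),.05),("brush",(285,195),.02),("spray",(265,253),.19),("peg",(338,160),.01),("board",(196,185),.18)]:
    print(n,plane(t,*p,z).round(3))
E
```

```text
caddy [ 0.589 -0.219  0.05 ]
can [ 0.455 -0.202  0.14 ]
eggcup [ 0.486 -0.33   0.07 ]
jar [ 0.444 -0.056  0.1  ]
cone [ 0.588 -0.065  0.05 ]
brush [0.581 0.108 0.02 ]
spray [0.401 0.116 0.19 ]
peg [ 0.705 -0.027  0.01 ]
board [0.544 0.312 0.18 ]
```

View pics/t_board.png

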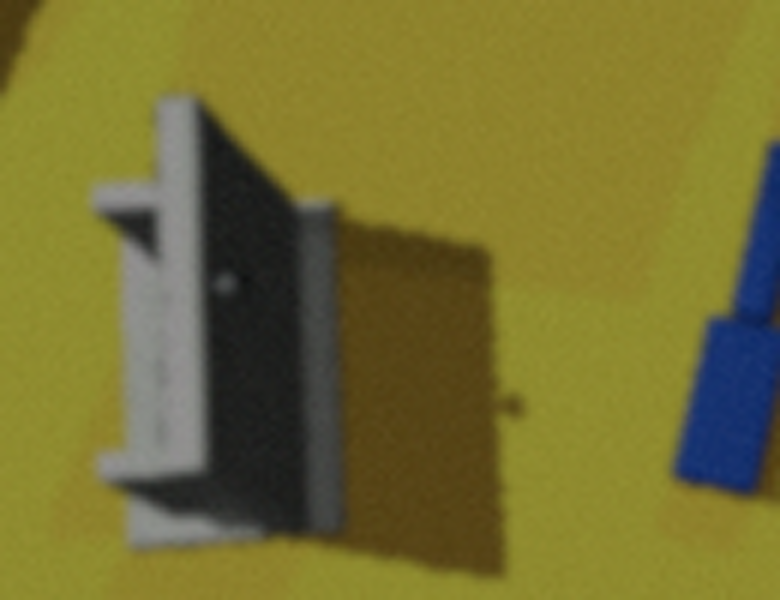

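View pics/t_cad.png

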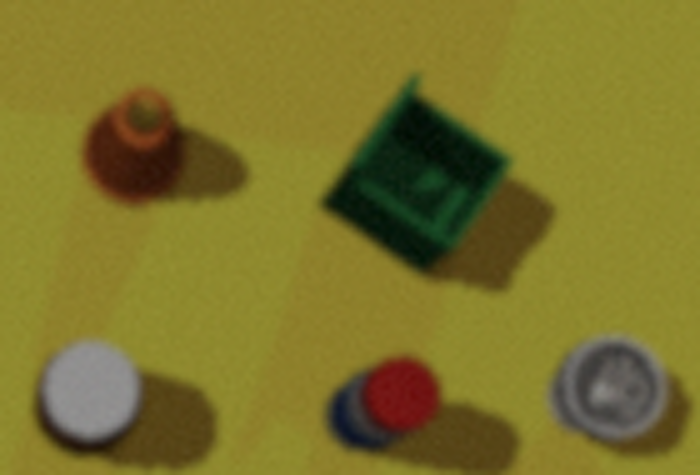

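View pics/s_board.png

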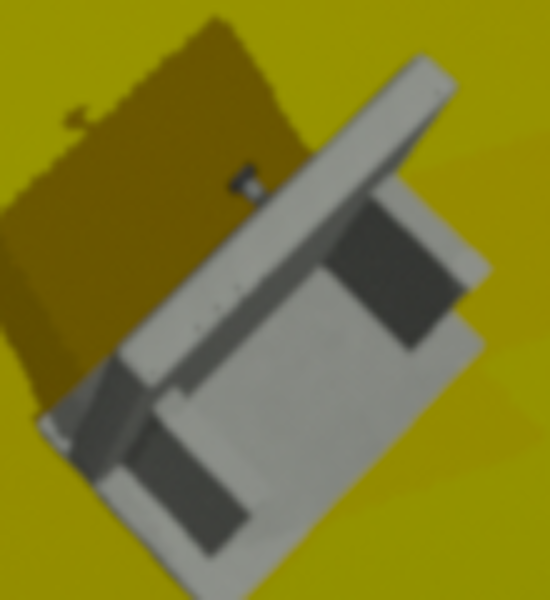

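View pics/s_cad.png

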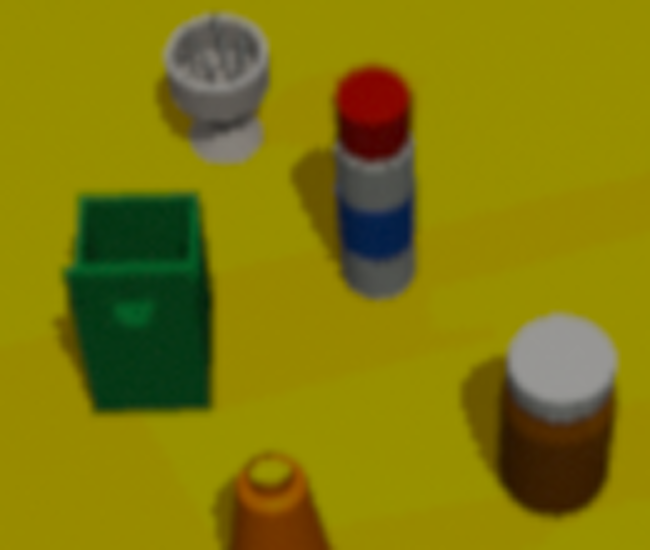

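```bash
python3 - <<'E'
from plant import ctrl
from h import *
import pickle
t=ctrl.snapshot("top");s=ctrl.snapshot("scene")
pickle.dump((t,s),open("cams.pkl","wb"))
print("screw",tri(t,(197.7,187.3),s,(408.6,306.6)))
a=plane(t,192.8,156.2,.182);b=plane(t,194.5,218,.182);print("board top front",a,b,np.linalg.norm(a-b),np.degrees(np.arctan2(*(a-b)[[1,0]])))
c=lambda u,v:(320+u/5,170+v/5)
for n,p,z in [("bp far",(417,78),.118),("bp near",(325,200),.118),("rimR",(510,160),.09),("rimB",(430,270),.09)]: print(n,plane(t,*c(*p),z))
d=lambda u,v:(235+u/5,90+v/5)
for n,p,z in [("footL",(95,408),0),("footR",(210,408),0),("topL",(70,270),.118),("topR",(195,268),.118)]: print(n,plane(s,*d(*p),z))
print("can top",plane(t,*c(402,394),.14),plane(s,*d(372,92),.14))
E
```

```text
screw (array([0.54183887, 0.30914727, 0.16834334]), np.float64(0.002478963065848122))
board top front [0.61493949 0.33270017 0.182     ] [0.4622971  0.29935889 0.182     ] 0.1562412861532292 12.32144444181602
bp far [ 0.62529781 -0.20375302  0.118     ]
bp near [ 0.55489551 -0.16288149  0.118     ]
rimR [ 0.59470225 -0.26109394  0.09      ]
rimB [ 0.53065313 -0.22457212  0.09      ]
footL [ 0.62811353 -0.20154237  0.        ]
footR [ 0.5772649  -0.17241939  0.        ]
topL [ 0.62589566 -0.19865723  0.118     ]
topR [ 0.57495443 -0.17073434  0.118     ]
can top [ 0.4582925  -0.20782475  0.14      ] [ 0.46096185 -0.20583893  0.14      ]
```

```bash
python3 - <<'E'
from plant import ctrl
from h import *
o=ctrl.get_obs();T=toolT(o);print(T.round(3)); R=T[:3,:3]
print("psi",np.degrees(np.arctan2(-R[1,1],-R[0,1])))
E
```

```text
[[-0.    -0.962 -0.274  0.185]
 [ 0.    -0.274  0.962 -0.649]
 [-1.     0.     0.     0.251]
 [ 0.     0.     0.     1.   ]]
psi 15.917125311484813
```

```bash
cat >> h.py <<'E'
def psiR(psi):
    p=np.radians(psi);bx=np.array([np.cos(p),np.sin(p),0]);by=np.array([-np.sin(p),np.cos(p),0])
    return np.stack([[0,0,-1.],-bx,by],1)
def plan(o,pos,psi,n=None):
    T=toolT(o);R0=T[:3,:3];p0=T[:3,3];R1=psiR(psi);rv=(Ro.from_matrix(R0.T@R1)).as_rotvec()
    d=np.array(pos)-p0;ang=np.degrees(np.linalg.norm(rv))
    if n is None:n=int(max(np.ceil(np.linalg.norm(d)*1000/45),np.ceil(ang/7.5),1))
    for i in range(n):
        R=R0@Ro.from_rotvec(rv*i/n).as_matrix();q=R.T@d/n*1000;a=np.degrees(rv)/n/5
        print('{"dx":%.1f,"dy":%.1f,"dz":%.1f,"ax":%.2f,"ay":%.2f,"az":%.2f}'%(*q,*a),end=",")
    print(n)
E
python3 - <<'E'
from plant import ctrl
from h import *
plan(ctrl.get_obs(),[.606,-.175,.30],61)
E
```

```text
{"dx":-3.2,"dy":-35.7,"dz":22.7,"ax":-0.60,"ay":0.00,"az":0.00},{"dx":-3.2,"dy":-36.8,"dz":20.8,"ax":-0.60,"ay":0.00,"az":0.00},{"dx":-3.2,"dy":-37.8,"dz":18.8,"ax":-0.60,"ay":0.00,"az":0.00},{"dx":-3.2,"dy":-38.8,"dz":16.8,"ax":-0.60,"ay":0.00,"az":0.00},{"dx":-3.2,"dy":-39.6,"dz":14.8,"ax":-0.60,"ay":0.00,"az":0.00},{"dx":-3.2,"dy":-40.3,"dz":12.7,"ax":-0.60,"ay":0.00,"az":0.00},{"dx":-3.2,"dy":-40.9,"dz":10.5,"ax":-0.60,"ay":0.00,"az":0.00},{"dx":-3.2,"dy":-41.4,"dz":8.4,"ax":-0.60,"ay":0.00,"az":0.00},{"dx":-3.2,"dy":-41.8,"dz":6.2,"ax":-0.60,"ay":0.00,"az":0.00},{"dx":-3.2,"dy":-42.1,"dz":4.0,"ax":-0.60,"ay":0.00,"az":0.00},{"dx":-3.2,"dy":-42.2,"dz":1.8,"ax":-0.60,"ay":0.00,"az":0.00},{"dx":-3.2,"dy":-42.3,"dz":-0.4,"ax":-0.60,"ay":0.00,"az":0.00},{"dx":-3.2,"dy":-42.2,"dz":-2.6,"ax":-0.60,"ay":0.00,"az":0.00},{"dx":-3.2,"dy":-42.0,"dz":-4.9,"ax":-0.60,"ay":0.00,"az":0.00},{"dx":-3.2,"dy":-41.7,"dz":-7.0,"ax":-0.60,"ay":0.00,"az":0.00},15
```

>>> send_rows(
  deltas=[
    {"dx": -5, "dy": -25, "dz": 16, "ax": -0.6, "fingers": 1},
    {"dx": -5, "dy": -37, "dz": 22, "ax": -0.6, "fingers": 1},
    {"dx": -5, "dy": -38, "dz": 20, "ax": -0.6, "fingers": 1},
    {"dx": -5, "dy": -39, "dz": 18, "ax": -0.6, "fingers": 1},
    {"dx": -5, "dy": -40, "dz": 16, "ax": -0.6, "fingers": 1},
    {"dx": -5, "dy": -40, "dz": 14, "ax": -0.6, "fingers": 1},
    {"dx": -5, "dy": -41, "dz": 11, "ax": -0.6, "fingers": 1},
    {"dx": -5, "dy": -41, "dz": 9, "ax": -0.6, "fingers": 1},
    {"dx": -5, "dy": -42, "dz": 7, "ax": -0.6, "fingers": 1},
    {"dx": -5, "dy": -42, "dz": 4, "ax": -0.6, "fingers": 1},
    {"dx": 0, "dy": -42, "dz": 2, "ax": -0.6, "fingers": 1},
    {"dx": 0, "dy": -42, "dz": 0, "ax": -0.6, "fingers": 1},
  ],
)

```text
validation failed for argument at $.de...
```

>>> send_rows(
  deltas=[
    {"dx": 0, "dy": -42, "dz": -3, "ax": -0.6, "fingers": 1},
    {"dx": 0, "dy": -42, "dz": -5, "ax": -0.6, "fingers": 1},
    {"dx": 0, "dy": -40, "dz": -7, "ax": -0.6, "fingers": 1},
    {"dx": 0, "dy": -10, "dz": -2, "fingers": 1},
    {"dx": 0, "fingers": 1},
  ],
)

```text
validation failed for argument at $.de...
```

```bash
cat > w.py <<'E'
import sys
from plant import ctrl
from h import *
import pickle
o=ctrl.get_obs();s=ctrl.snapshot("wrist");pickle.dump((o,s),open(f"pics/{sys.argv[1]}.pkl","wb"));cv2.imwrite(f"pics/{sys.argv[1]}.png",s["image"])
R=toolT(o)[:3,:3];print(o["clock"],o["tool_pos"],o["joint_pos"].round(1),"psi",np.degrees(np.arctan2(-R[1,1],-R[0,1])),"tilt",R[2,0],o["opening"],o["force"])
E
python3 w.py w1
```

```text
0.35 [ 0.18509386 -0.6490248   0.25135431] [-57.6  20.6   0.7  -0.  -70.1 -16.5] psi 15.917125311484813 tilt -0.9999999285133107 0.08763671566490404 [-0.38716241  1.06842194 -0.26431245]
```

View pics/w1.png

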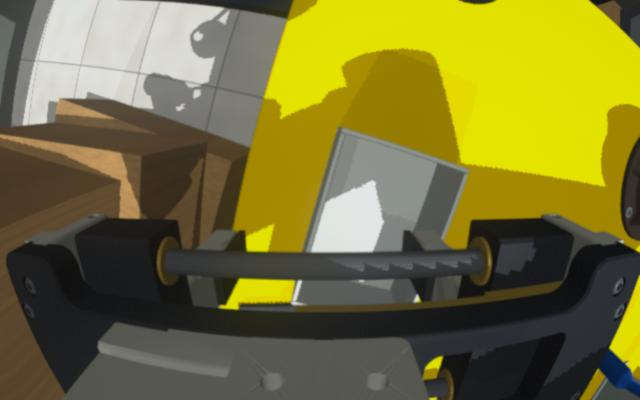

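>>> send_rows(
  deltas=[
    {"dx": -5, "dy": -25, "dz": 16, "ax": -0.6, "ay": 0, "az": 0, "fingers": 1},
  ],
)

```text
clock: 0.52
tool_pos: [0.2039, -0.6272, 0.2556]
orientation: [20.1, 89.9, 128.9]
force: [1.2, -0.6, 0.8]
opening: 0.0876
```

All keys are needed in each row.

>>> send_rows(
  deltas=[
    {"dx": -5, "dy": -37, "dz": 22, "ax": -0.6, "ay": 0, "az": 0, "fingers": 1},
    {"dx": -5, "dy": -38, "dz": 20, "ax": -0.6, "ay": 0, "az": 0, "fingers": 1},
    {"dx": -5, "dy": -39, "dz": 18, "ax": -0.6, "ay": 0, "az": 0, "fingers": 1},
    {"dx": -5, "dy": -40, "dz": 16, "ax": -0.6, "ay": 0, "az": 0, "fingers": 1},
    {"dx": -5, "dy": -40, "dz": 14, "ax": -0.6, "ay": 0, "az": 0, "fingers": 1},
    {"dx": -5, "dy": -41, "dz": 11, "ax": -0.6, "ay": 0, "az": 0, "fingers": 1},
    {"dx": -5, "dy": -41, "dz": 9, "ax": -0.6, "ay": 0, "az": 0, "fingers": 1},
    {"dx": -5, "dy": -42, "dz": 7, "ax": -0.6, "ay": 0, "az": 0, "fingers": 1},
    {"dx": -5, "dy": -42, "dz": 4, "ax": -0.6, "ay": 0, "az": 0, "fingers": 1},
    {"dx": 0, "dy": -42, "dz": 2, "ax": -0.6, "ay": 0, "az": 0, "fingers": 1},
    {"dx": 0, "dy": -42, "dz": 0, "ax": -0.6, "ay": 0, "az": 0, "fingers": 1},
  ],
)

```text
clock: 1.9
tool_pos: [0.5104, -0.271, 0.3019]
orientation: [-147.7, 90.0, -5.7]
force: [0.3, -0.5, 0.4]
opening: 0.0878
```

>>> send_rows(
  deltas=[
    {"dx": 0, "dy": -42, "dz": -3, "ax": -0.6, "ay": 0, "az": 0, "fingers": 1},
    {"dx": 0, "dy": -42, "dz": -5, "ax": -0.6, "ay": 0, "az": 0, "fingers": 1},
    {"dx": 0, "dy": -40, "dz": -7, "ax": -0.6, "ay": 0, "az": 0, "fingers": 1},
    {"dx": 0, "dy": -10, "dz": -2, "ax": 0, "ay": 0, "az": 0, "fingers": 1},
    {"dx": 0, "dy": 0, "dz": 0, "ax": 0, "ay": 0, "az": 0, "fingers": 1},
  ],
)

```text
clock: 2.52
tool_pos: [0.5999, -0.1712, 0.3013]
orientation: [27.1, 90.0, 178.0]
force: [-1.0, -1.1, 0.5]
opening: 0.0876
```

```bash
python3 w.py w1
```

```text
2.525 [ 0.59990884 -0.17122376  0.30126432] [  2.   14.3  -1.7  -0.  -74.1 -31. ] psi 60.94313001596002 tilt -0.9999998304914651 0.08755204279334985 [-1.02643589 -1.12834077  0.47166678]
```

View pics/w1.png

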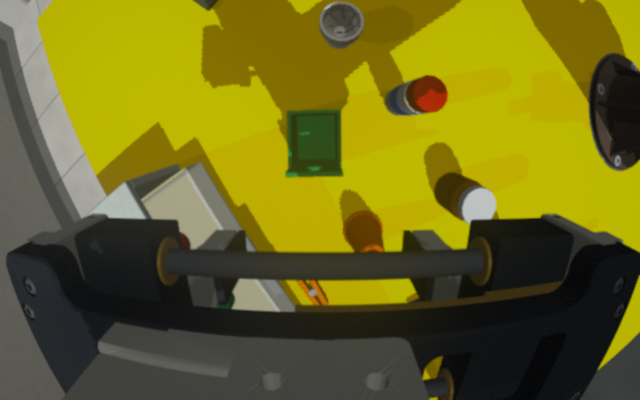

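```bash
python3 - <<'E'
import pickle
from h import *
o,s=pickle.load(open("pics/w1.pkl","rb"))
crop(s["image"],265,95,100,95,6,"pics/w1c.png");crop(s["image"],375,65,80,60,6,"pics/w1can.png")
E
```

```text
(no output)
```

View pics/w1c.png

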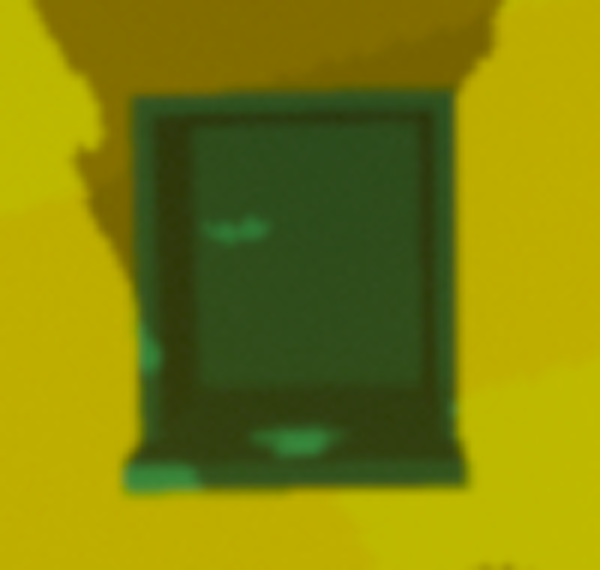

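View pics/w1can.png

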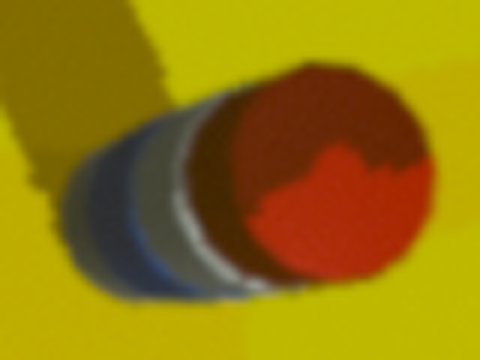

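```bash
python3 - <<'E'
import pickle
from h import *
o,s=pickle.load(open("pics/w1.pkl","rb"))
def P(u,v,z,ou,ov):
    c,d=wray(s,o,ou+u/6,ov+v/6);return c+d*(z-c[2])/d[2]
fl,fr,bl,br=[P(u,v,z,265,95) for u,v,z in [(133,95,.09),(456,90,.09),(123,492,.118),(468,486,.118)]]
for q in (fl,fr,bl,br):print(q.round(4))
print(np.linalg.norm(fl-fr),np.linalg.norm(bl-br))
for a,b in ((fl,fr),(bl,br)):
    d=b-a;print("yaw",np.degrees(np.arctan2(-d[0],d[1])))
print("bodydir",np.degrees(np.arctan2(*((bl+br-fl-fr)[[1,0]]))),np.linalg.norm((bl+br-fl-fr)[:2])/2)
print("mid",((bl+br+fl+fr)/4).round(4))
print("can",P(333,172,.14,375,65))
# eggcup, jar, cone
for n,u,v,z in [("egg",341,20,.07),("jar",479,203,.1)]:
    c,d=wray(s,o,u,v);print(n,(c+d*(z-c[2])/d[2]).round(3))
E
```

```text
[ 0.5968 -0.2596  0.09  ]
[ 0.5446 -0.2313  0.09  ]
[ 0.6302 -0.1985  0.118 ]
[ 0.5774 -0.1702  0.118 ]
0.05936474591314429 0.059942207620190056
yaw 61.5019793077319
yaw 61.86603959993161
bodydir 61.563878951329315 0.06949106386246288
mid [ 0.5872 -0.2149  0.104 ]
can [ 0.46158283 -0.20547886  0.14      ]
egg [ 0.489 -0.328  0.07 ]
jar [ 0.445 -0.058  0.1  ]
```

```bash
python3 - <<'E'
from plant import ctrl
from h import *
plan(ctrl.get_obs(),[.533,.345,.30],102,12)
E
```

```text
{"dx":0.1,"dy":-34.9,"dz":25.8,"ax":-0.68,"ay":0.00,"az":-0.00},{"dx":0.1,"dy":-36.4,"dz":23.7,"ax":-0.68,"ay":0.00,"az":-0.00},{"dx":0.1,"dy":-37.8,"dz":21.4,"ax":-0.68,"ay":0.00,"az":-0.00},{"dx":0.1,"dy":-39.0,"dz":19.1,"ax":-0.68,"ay":0.00,"az":-0.00},{"dx":0.1,"dy":-40.0,"dz":16.8,"ax":-0.68,"ay":0.00,"az":-0.00},{"dx":0.1,"dy":-41.0,"dz":14.4,"ax":-0.68,"ay":0.00,"az":-0.00},{"dx":0.1,"dy":-41.8,"dz":11.9,"ax":-0.68,"ay":0.00,"az":-0.00},{"dx":0.1,"dy":-42.4,"dz":9.4,"ax":-0.68,"ay":0.00,"az":-0.00},{"dx":0.1,"dy":-42.9,"dz":6.8,"ax":-0.68,"ay":0.00,"az":-0.00},{"dx":0.1,"dy":-43.2,"dz":4.2,"ax":-0.68,"ay":0.00,"az":-0.00},{"dx":0.1,"dy":-43.4,"dz":1.7,"ax":-0.68,"ay":0.00,"az":-0.00},{"dx":0.1,"dy":-43.4,"dz":-0.9,"ax":-0.68,"ay":0.00,"az":-0.00},12
```

>>> send_rows(
  deltas=[
    {"dx": 0, "dy": -35, "dz": 26, "ax": -0.7, "ay": 0, "az": 0, "fingers": 1},
    {"dx": 0, "dy": -36, "dz": 24, "ax": -0.7, "ay": 0, "az": 0, "fingers": 1},
    {"dx": 0, "dy": -38, "dz": 21, "ax": -0.7, "ay": 0, "az": 0, "fingers": 1},
    {"dx": 0, "dy": -39, "dz": 19, "ax": -0.7, "ay": 0, "az": 0, "fingers": 1},
    {"dx": 0, "dy": -40, "dz": 17, "ax": -0.7, "ay": 0, "az": 0, "fingers": 1},
    {"dx": 0, "dy": -41, "dz": 14, "ax": -0.7, "ay": 0, "az": 0, "fingers": 1},
    {"dx": 0, "dy": -42, "dz": 12, "ax": -0.7, "ay": 0, "az": 0, "fingers": 1},
    {"dx": 0, "dy": -42, "dz": 9, "ax": -0.7, "ay": 0, "az": 0, "fingers": 1},
    {"dx": 0, "dy": -43, "dz": 7, "ax": -0.7, "ay": 0, "az": 0, "fingers": 1},
    {"dx": 0, "dy": -43, "dz": 4, "ax": -0.7, "ay": 0, "az": 0, "fingers": 1},
    {"dx": 0, "dy": -43, "dz": 2, "ax": -0.6, "ay": 0, "az": 0, "fingers": 1},
    {"dx": 0, "dy": -43, "dz": 0, "ax": -0.6, "ay": 0, "az": 0, "fingers": 1},
  ],
)

```text
clock: 4.08
tool_pos: [0.5291, 0.3433, 0.3021]
orientation: [-151.4, 90.0, 40.5]
force: [1.2, -0.1, -0.3]
opening: 0.0878
```

>>> send_rows(
  deltas=[
    {"dx": 0, "dy": 0, "dz": 0, "ax": 0, "ay": 0, "az": 0, "fingers": 1},
    {"dx": 0, "dy": 0, "dz": 0, "ax": 0, "ay": 0, "az": 0, "fingers": 1},
  ],
)

```text
clock: 4.32
tool_pos: [0.5293, 0.3423, 0.3017]
orientation: [73.4, 90.0, -94.7]
force: [-1.0, -0.2, 0.2]
opening: 0.0876
```

```bash
python3 w.py w2
```

```text
4.325 [0.52925005 0.34234256 0.30171246] [ 50.6  14.9  -0.9   0.  -74.3 -38.8] psi 101.85103807765054 tilt -0.9999999849004457 0.08761447416876744 [-1.03611365 -0.20901904  0.2345086 ]
```

View pics/w2.png

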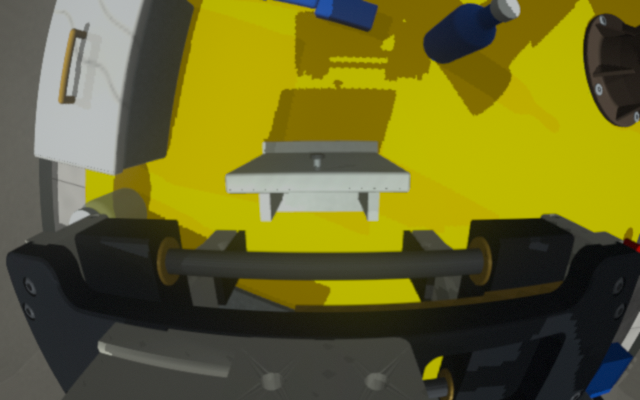

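```bash
python3 - <<'E'
import pickle
from h import *
o,s=pickle.load(open("pics/w2.pkl","rb"))
crop(s["image"],220,130,200,100,4,"pics/w2c.png");crop(s["image"],295,140,50,40,14,"pics/w2s.png")
E
```

```text
(no output)
```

View pics/w2c.png

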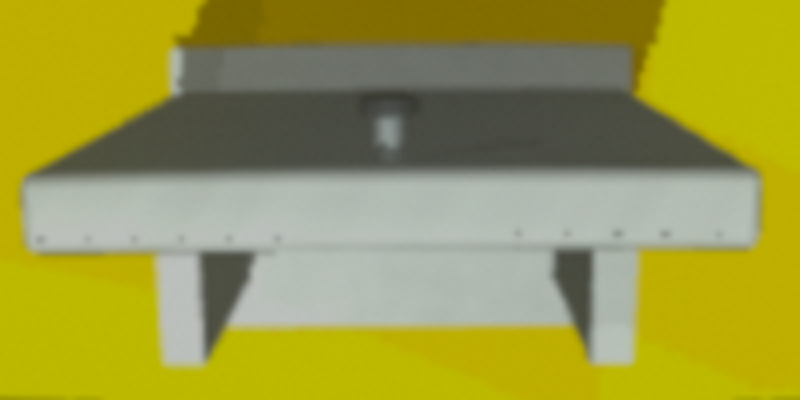

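View pics/w2s.png

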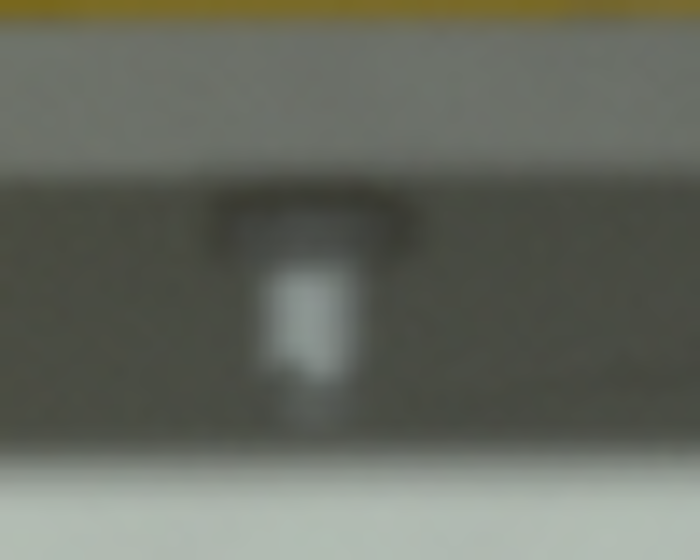

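```bash
python3 - <<'E'
import pickle
from h import *
o,s=pickle.load(open("pics/w2.pkl","rb"))
def P(u,v,z):
    c,d=wray(s,o,u,v);return c+d*(z-c[2])/d[2]
l=P(220+22/4,130+177/4,.182);r=P(220+757/4,130+170/4,.182)
bl=P(220+25/4,130+251/4,.182);brr=P(220+755/4,130+246/4,.182)
d=r-l;e=brr-bl;print(l,r,np.linalg.norm(d),"yaw",np.degrees(np.arctan2(-d[0],d[1])),np.degrees(np.arctan2(-e[0],e[1])))
yaw=np.arctan2(-d[0],d[1]);bx=np.array([np.cos(yaw),np.sin(yaw),0]);by=np.array([-np.sin(yaw),np.cos(yaw),0])
m=(l+r)/2
print("thick",(bl+brr-l-r)[:3]@bx/2)
for n,u,v,z in [("neck",295+312/14,140+325/14,.173),("head",295+315/14,140+200/14,.1765)]:
    p=P(u,v,z);print(n,p,"x,y rel board",(p-m)@bx,(p-m)@by)
T=m-.005*bx;print("board mid",m,"neckpt",T)
E
```

```text
[0.6175397  0.33666163 0.182     ] [0.4643068  0.30314276 0.182     ] 0.1568561039275695 yaw 102.33878997790681 102.23859768563601
thick 0.016426909101191472
neck [0.5419859  0.31337364 0.173     ] x,y rel board -0.006604835216454069 0.00035699271392472423
head [0.54336382 0.30545097 0.1765    ] x,y rel board -0.014638945622588077 0.0007039153320129392
board mid [0.54092325 0.31990219 0.182     ] neckpt [0.54199171 0.31501769 0.182     ]
```

```bash
python3 - <<'E'
from plant import ctrl
from h import *
plan(ctrl.get_obs(),[.5891,-.2114,.22],61.6,13)
E
```

```text
{"dx":6.3,"dy":42.6,"dz":4.2,"ax":0.62,"ay":-0.00,"az":0.00},{"dx":6.3,"dy":42.8,"dz":1.9,"ax":0.62,"ay":-0.00,"az":0.00},{"dx":6.3,"dy":42.8,"dz":-0.4,"ax":0.62,"ay":-0.00,"az":0.00},{"dx":6.3,"dy":42.7,"dz":-2.7,"ax":0.62,"ay":-0.00,"az":0.00},{"dx":6.3,"dy":42.5,"dz":-5.0,"ax":0.62,"ay":-0.00,"az":0.00},{"dx":6.3,"dy":42.2,"dz":-7.3,"ax":0.62,"ay":-0.00,"az":0.00},{"dx":6.3,"dy":41.7,"dz":-9.6,"ax":0.62,"ay":-0.00,"az":0.00},{"dx":6.3,"dy":41.2,"dz":-11.8,"ax":0.62,"ay":-0.00,"az":0.00},{"dx":6.3,"dy":40.5,"dz":-14.0,"ax":0.62,"ay":-0.00,"az":0.00},{"dx":6.3,"dy":39.7,"dz":-16.2,"ax":0.62,"ay":-0.00,"az":0.00},{"dx":6.3,"dy":38.7,"dz":-18.3,"ax":0.62,"ay":-0.00,"az":0.00},{"dx":6.3,"dy":37.7,"dz":-20.3,"ax":0.62,"ay":-0.00,"az":0.00},{"dx":6.3,"dy":36.5,"dz":-22.4,"ax":0.62,"ay":-0.00,"az":0.00},13
```

>>> send_rows(
  deltas=[
    {"dx": 0, "dy": 43, "dz": 4, "ax": 0.6, "ay": 0, "az": 0, "fingers": 1},
    {"dx": 0, "dy": 43, "dz": 2, "ax": 0.6, "ay": 0, "az": 0, "fingers": 1},
    {"dx": 0, "dy": 43, "dz": 0, "ax": 0.6, "ay": 0, "az": 0, "fingers": 1},
    {"dx": 0, "dy": 43, "dz": -3, "ax": 0.6, "ay": 0, "az": 0, "fingers": 1},
    {"dx": 5, "dy": 43, "dz": -5, "ax": 0.6, "ay": 0, "az": 0, "fingers": 1},
    {"dx": 10, "dy": 42, "dz": -7, "ax": 0.6, "ay": 0, "az": 0, "fingers": 1},
    {"dx": 10, "dy": 42, "dz": -10, "ax": 0.6, "ay": 0, "az": 0, "fingers": 1},
    {"dx": 10, "dy": 41, "dz": -12, "ax": 0.6, "ay": 0, "az": 0, "fingers": 1},
    {"dx": 10, "dy": 40, "dz": -14, "ax": 0.6, "ay": 0, "az": 0, "fingers": 1},
    {"dx": 10, "dy": 40, "dz": -16, "ax": 0.65, "ay": 0, "az": 0, "fingers": 1},
    {"dx": 10, "dy": 39, "dz": -18, "ax": 0.7, "ay": 0, "az": 0, "fingers": 1},
    {"dx": 10, "dy": 38, "dz": -20, "ax": 0.7, "ay": 0, "az": 0, "fingers": 1},
  ],
)

```text
clock: 5.88
tool_pos: [0.5878, -0.1714, 0.2268]
orientation: [-161.7, 90.0, -7.2]
force: [0.9, 0.3, 0.5]
opening: 0.0871
```

>>> send_rows(
  deltas=[
    {"dx": 5, "dy": 36, "dz": -22, "ax": 0.6, "ay": 0, "az": 0, "fingers": 1},
    {"dx": 0, "dy": 0, "dz": 0, "ax": 0, "ay": 0, "az": 0, "fingers": 1},
    {"dx": 0, "dy": 0, "dz": 0, "ax": 0, "ay": 0, "az": 0, "fingers": 1},
  ],
)

```text
clock: 6.25
tool_pos: [0.5923, -0.2115, 0.2218]
orientation: [-141.0, 90.0, 10.5]
force: [-0.0, 1.1, -0.8]
opening: 0.0878
```

```bash
python3 w.py w3;  python3 - <<'E'
from plant import ctrl
from h import *
plan(ctrl.get_obs(),[.5891,-.2114,.20],61.6,1)
E
```

```text
6.25 [ 0.5922926  -0.21153425  0.22181476] [ -1.9  17.4  -7.9  -0.  -64.7 -26.5] psi 61.55964157570791 tilt -0.9999999729848807 0.08780613435459957 [-0.02527444  1.08610917 -0.7803376 ]
{"dx":22.0,"dy":2.1,"dz":2.8,"ax":0.00,"ay":-0.00,"az":0.00},1
```

View pics/w3.png

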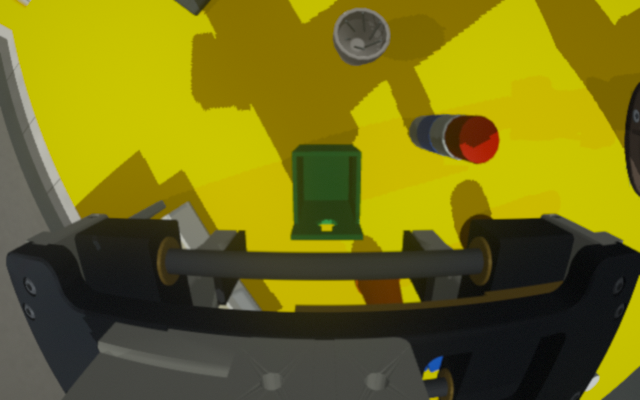

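>>> send_rows(
  deltas=[
    {"dx": 22, "dy": 2, "dz": 2.8, "ax": 0, "ay": 0, "az": 0, "fingers": 1},
    {"dx": 30, "dy": 0, "dz": 0, "ax": 0, "ay": 0, "az": 0, "fingers": 1},
    {"dx": 30, "dy": 0, "dz": 0, "ax": 0, "ay": 0, "az": 0, "fingers": 1},
    {"dx": 25, "dy": 0, "dz": 0, "ax": 0, "ay": 0, "az": 0, "fingers": 1},
    {"dx": 15, "dy": 0, "dz": 0, "ax": 0, "ay": 0, "az": 0, "fingers": 1},
    {"dx": 6, "dy": 0, "dz": 0, "ax": 0, "ay": 0, "az": 0, "fingers": 1},
    {"dx": 0, "dy": 0, "dz": 0, "ax": 0, "ay": 0, "az": 0, "fingers": 1},
  ],
)

```text
clock: 7.18
tool_pos: [0.5899, -0.2108, 0.094]
orientation: [-172.6, 90.0, -20.9]
force: [0.4, -1.1, 0.1]
opening: 0.0877
```

```bash
python3 w.py w4;  python3 - <<'E'
from plant import ctrl
from h import *
plan(ctrl.get_obs(),[.5891,-.2114,.094],61.6,1)
E
```

```text
7.175 [ 0.58990981 -0.21078091  0.09397015] [ -1.8  23.9 -16.7   0.  -49.4 -26.5] psi 61.69430305078471 tilt -0.9999998940712674 0.08769782194384192 [ 0.38556003 -1.13224414  0.12781202]
{"dx":0.4,"dy":0.9,"dz":0.7,"ax":0.02,"ay":-0.01,"az":0.00},1
```

View pics/w4.png

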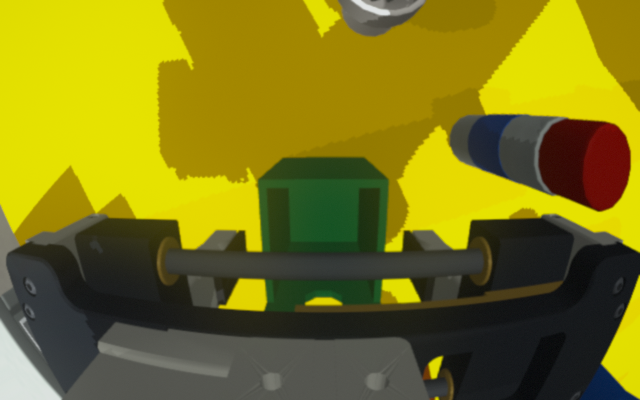

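```bash
python3 - <<'E'
import pickle
from h import *
o,s=pickle.load(open("pics/w4.pkl","rb"))
y=np.radians(61.6);bx=np.array([np.cos(y),np.sin(y),0]);by=np.array([-np.sin(y),np.cos(y),0]);c=np.array([.5872,-.2149,0])
for a in (30,-30):
    for x in (-35,):print(wproj(s,o,c+x/1e3*bx+a/1e3*by+[0,0,.09]))
crop(s["image"],245,150,160,160,4,"pics/w4c.png")
E
```

```text
[389.91354591 179.89765084]
[259.10550992 179.6383191 ]
```

>>> send_rows(
  deltas=[
    {"dx": 0, "dy": 0, "dz": 0, "ax": 0, "ay": 0, "az": 0, "fingers": 0},
    {"dx": 0, "dy": 0, "dz": 0, "ax": 0, "ay": 0, "az": 0, "fingers": 0},
    {"dx": 0, "dy": 0, "dz": 0, "ax": 0, "ay": 0, "az": 0, "fingers": 0},
    {"dx": 0, "dy": 0, "dz": 0, "ax": 0, "ay": 0, "az": 0, "fingers": 0},
  ],
)

```text
clock: 7.72
tool_pos: [0.5898, -0.211, 0.0938]
orientation: [-169.3, 90.0, -17.6]
force: [-0.4, 0.1, 1.1]
opening: 0.0601
```

```bash
python3 w.py w5
```

```text
7.725 [ 0.58982977 -0.21103192  0.09381533] [ -1.9  24.  -16.7   0.  -49.4 -26.5] psi 61.670632158063185 tilt -0.9999998784024052 0.06012684532135964 [-0.36484609  0.12445406  1.12227618]
```

View pics/w5.png

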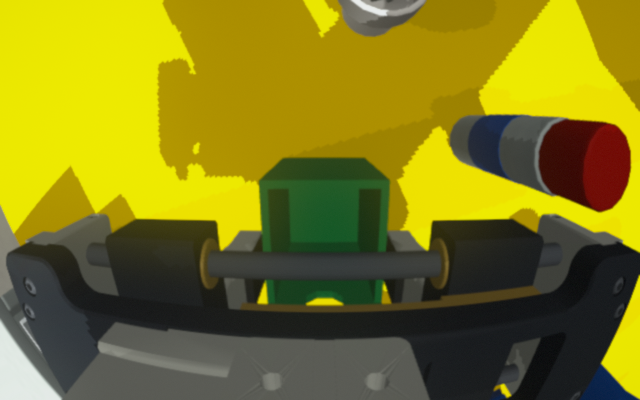

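View pics/w4c.png

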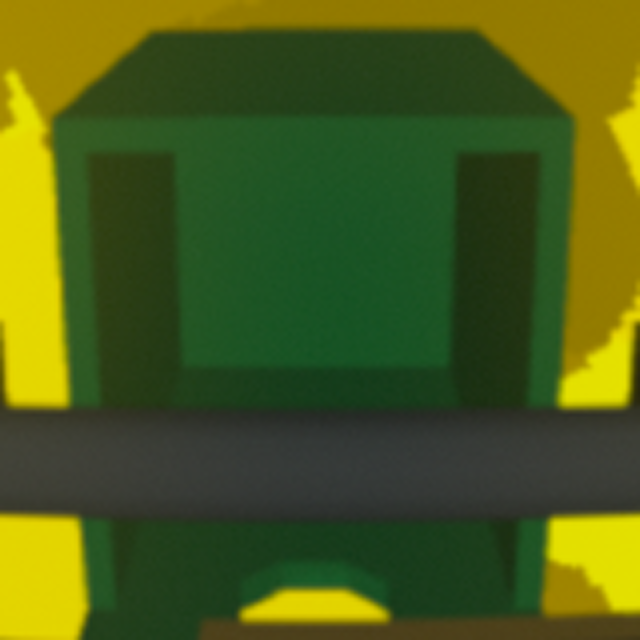

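>>> send_rows(
  deltas=[
    {"dx": -10, "dy": 0, "dz": 0, "ax": 0, "ay": 0, "az": 0, "fingers": 0},
    {"dx": -25, "dy": 0, "dz": 0, "ax": 0, "ay": 0, "az": 0, "fingers": 0},
    {"dx": -35, "dy": 0, "dz": 0, "ax": 0, "ay": 0, "az": 0, "fingers": 0},
    {"dx": -35, "dy": 0, "dz": 0, "ax": 0, "ay": 0, "az": 0, "fingers": 0},
    {"dx": -30, "dy": 0, "dz": 0, "ax": 0, "ay": 0, "az": 0, "fingers": 0},
    {"dx": -15, "dy": 0, "dz": 0, "ax": 0, "ay": 0, "az": 0, "fingers": 0},
  ],
)

```text
clock: 8.52
tool_pos: [0.5899, -0.211, 0.2456]
orientation: [-153.5, 89.9, -1.9]
force: [0.5, -0.1, -2.6]
opening: 0.06
```

```bash
python3 - <<'E'
from plant import ctrl
from h import *
o=ctrl.get_obs();print(o["tool_pos"],o["force"],o["opening"])
plan(o,[.5573,.2437,.24],102.3,12)
E
```

```text
[ 0.58988999 -0.21097359  0.24559501] [ 0.52822973 -0.09025543 -2.56413361] 0.060019331489081625
{"dx":0.5,"dy":-32.1,"dz":20.4,"ax":-0.68,"ay":-0.00,"az":0.00},{"dx":0.5,"dy":-33.2,"dz":18.4,"ax":-0.68,"ay":-0.00,"az":0.00},{"dx":0.5,"dy":-34.2,"dz":16.5,"ax":-0.68,"ay":-0.00,"az":0.00},{"dx":0.5,"dy":-35.2,"dz":14.4,"ax":-0.68,"ay":-0.00,"az":0.00},{"dx":0.5,"dy":-35.9,"dz":12.3,"ax":-0.68,"ay":-0.00,"az":0.00},{"dx":0.5,"dy":-36.6,"dz":10.2,"ax":-0.68,"ay":-0.00,"az":0.00},{"dx":0.5,"dy":-37.1,"dz":8.0,"ax":-0.68,"ay":-0.00,"az":0.00},{"dx":0.5,"dy":-37.5,"dz":5.8,"ax":-0.68,"ay":-0.00,"az":0.00},{"dx":0.5,"dy":-37.8,"dz":3.5,"ax":-0.68,"ay":-0.00,"az":0.00},{"dx":0.5,"dy":-38.0,"dz":1.3,"ax":-0.68,"ay":-0.00,"az":0.00},{"dx":0.5,"dy":-38.0,"dz":-0.9,"ax":-0.68,"ay":-0.00,"az":0.00},{"dx":0.5,"dy":-37.9,"dz":-3.2,"ax":-0.68,"ay":-0.00,"az":0.00},12
```

>>> send_rows(
  deltas=[
    {"dx": 0, "dy": -26, "dz": 17, "ax": -0.6, "ay": 0, "az": 0, "fingers": 0},
    {"dx": 0, "dy": -33, "dz": 19, "ax": -0.7, "ay": 0, "az": 0, "fingers": 0},
    {"dx": 0, "dy": -34, "dz": 17, "ax": -0.7, "ay": 0, "az": 0, "fingers": 0},
    {"dx": 0, "dy": -35, "dz": 15, "ax": -0.7, "ay": 0, "az": 0, "fingers": 0},
    {"dx": 0, "dy": -36, "dz": 13, "ax": -0.7, "ay": 0, "az": 0, "fingers": 0},
    {"dx": 0, "dy": -37, "dz": 11, "ax": -0.7, "ay": 0, "az": 0, "fingers": 0},
    {"dx": 0, "dy": -37, "dz": 8, "ax": -0.7, "ay": 0, "az": 0, "fingers": 0},
    {"dx": 0, "dy": -38, "dz": 6, "ax": -0.7, "ay": 0, "az": 0, "fingers": 0},
    {"dx": 0, "dy": -38, "dz": 4, "ax": -0.7, "ay": 0, "az": 0, "fingers": 0},
    {"dx": 0, "dy": -38, "dz": 2, "ax": -0.7, "ay": 0, "az": 0, "fingers": 0},
    {"dx": 10, "dy": -38, "dz": 0, "ax": -0.6, "ay": 0, "az": 0, "fingers": 0},
    {"dx": 10, "dy": -30, "dz": -2, "ax": -0.6, "ay": 0, "az": 0, "fingers": 0},
  ],
)

```text
clock: 10.02
tool_pos: [0.5498, 0.2313, 0.2226]
orientation: [6.7, 89.9, -161.0]
force: [0.2, -0.4, -3.1]
opening: 0.0596
```

>>> send_rows(
  deltas=[
    {"dx": 20, "dy": 0, "dz": 0, "ax": 0, "ay": 0, "az": 0, "fingers": 0},
    {"dx": 0, "dy": 0, "dz": 0, "ax": 0, "ay": 0, "az": 0, "fingers": 0},
    {"dx": 0, "dy": 0, "dz": 0, "ax": 0, "ay": 0, "az": 0, "fingers": 0},
  ],
)

```text
clock: 10.4
tool_pos: [0.5508, 0.2298, 0.2039]
orientation: [74.0, 90.0, -93.8]
force: [1.3, -0.3, -2.5]
opening: 0.06
```

```bash
python3 w.py w6; python3 - <<'E'
from plant import ctrl
from h import *
plan(ctrl.get_obs(),[.5573,.2437,.177],102.3,1)
t=ctrl.snapshot("top");s=ctrl.snapshot("scene")
crop(t["image"],160,140,130,100,6,"pics/t6.png");crop(s["image"],340,230,130,120,5,"pics/s6.png")
E
```

```text
10.4 [0.55077067 0.22978324 0.203896  ] [ 41.4  15.3 -13.4   0.  -61.4 -29.3] psi 102.15048234216579 tilt -0.9999999259552154 0.0599582484374531 [ 1.25931488 -0.28673733 -2.45286044]
{"dx":27.3,"dy":-12.2,"dz":-9.1,"ax":-0.03,"ay":-0.01,"az":0.00},1
```

View pics/w6.png

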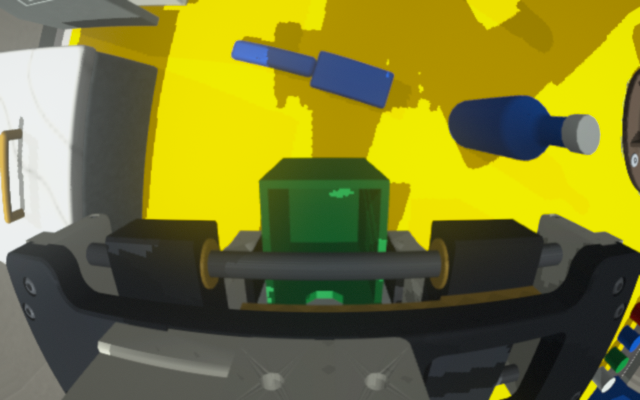

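View pics/s6.png

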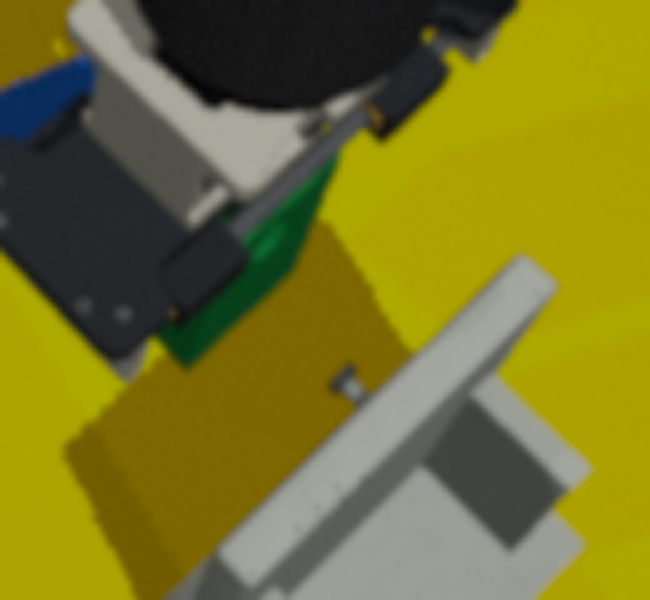

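View pics/t6.png

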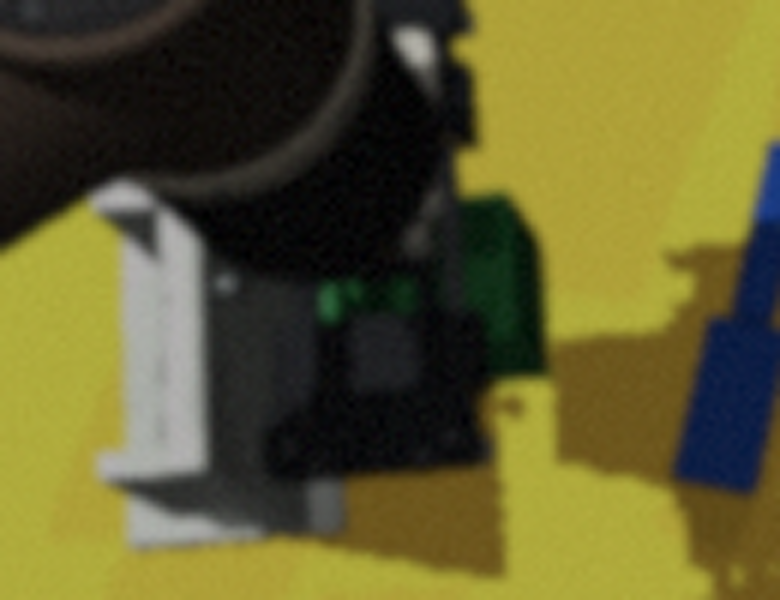

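>>> send_rows(
  deltas=[
    {"dx": 14, "dy": 0, "dz": -5, "ax": 0, "ay": 0, "az": 0, "fingers": 0},
    {"dx": 13, "dy": 0, "dz": -4, "ax": 0, "ay": 0, "az": 0, "fingers": 0},
    {"dx": 0, "dy": -8, "dz": 0, "ax": 0, "ay": 0, "az": 0, "fingers": 0},
    {"dx": 0, "dy": -8, "dz": 0, "ax": 0, "ay": 0, "az": 0, "fingers": 0},
    {"dx": 0, "dy": 0, "dz": 0, "ax": 0, "ay": 0, "az": 0, "fingers": 0},
    {"dx": 0, "dy": 0, "dz": 0, "ax": 0, "ay": 0, "az": 0, "fingers": 0},
  ],
)

```text
clock: 11.3
tool_pos: [0.556, 0.2479, 0.1769]
orientation: [-156.3, 90.0, 35.9]
force: [-0.0, 0.2, -2.4]
opening: 0.0599
```

```bash
python3 - <<'E'
from plant import ctrl
from h import *
o=ctrl.get_obs();print(o["tool_pos"])
plan(o,[.5477,.2876,.177],102.3,1)
s=ctrl.snapshot("scene")
crop(s["image"],340,230,130,120,5,"pics/s7.png")
E
```

```text
[0.55599218 0.24788658 0.17691117]
{"dx":-0.1,"dy":-40.6,"dz":-0.3,"ax":-0.02,"ay":-0.00,"az":0.00},1
```

View pics/s7.png

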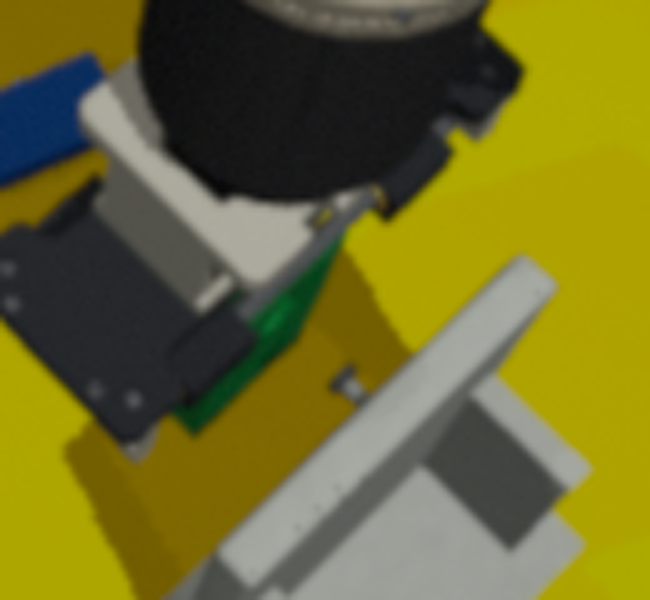

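>>> send_rows(
  deltas=[
    {"dx": 0, "dy": -8, "dz": 0, "ax": 0, "ay": 0, "az": 0, "fingers": 0},
    {"dx": 0, "dy": -8, "dz": 0, "ax": 0, "ay": 0, "az": 0, "fingers": 0},
    {"dx": 0, "dy": -8, "dz": 0, "ax": 0, "ay": 0, "az": 0, "fingers": 0},
    {"dx": 0, "dy": -4, "dz": 0, "ax": 0, "ay": 0, "az": 0, "fingers": 0},
    {"dx": 0, "dy": -3, "dz": 0, "ax": 0, "ay": 0, "az": 0, "fingers": 0},
    {"dx": 0, "dy": 0, "dz": 0, "ax": 0, "ay": 0, "az": 0, "fingers": 0},
  ],
)

```text
clock: 12.1
tool_pos: [0.5494, 0.2781, 0.1765]
orientation: [29.5, 90.0, -138.3]
force: [0.3, 0.3, -2.4]
opening: 0.0596
```

>>> send_rows(
  deltas=[
    {"dx": 0, "dy": -2, "dz": 0, "ax": 0, "ay": 0, "az": 0, "fingers": 0},
    {"dx": 0, "dy": -2, "dz": 0, "ax": 0, "ay": 0, "az": 0, "fingers": 0},
    {"dx": 0, "dy": 0, "dz": 0, "ax": 0, "ay": 0, "az": 0, "fingers": 0},
  ],
)

```text
clock: 12.48
tool_pos: [0.5487, 0.2819, 0.1765]
orientation: [72.4, 90.0, -95.4]
force: [-0.5, 0.6, -2.4]
opening: 0.0597
```

```bash
python3 w.py w8;python3 - <<'E'
from plant import ctrl
from h import *
o=ctrl.get_obs();print(o["tool_pos"],o["force"])
plan(o,[.5477,.2876,.177],102.3,1)
s=ctrl.snapshot("scene")
crop(s["image"],340,230,130,120,5,"pics/s8.png")
E
```

```text
12.475 [0.54866213 0.28189272 0.17654643] [ 45.3  18.4 -12.8   0.  -58.8 -33.1] psi 102.16996322398612 tilt -0.9999999998434911 0.0596528670883968 [-0.52502328  0.62728648 -2.35487971]
[0.5486527  0.28181225 0.17657477] [ 0.00924549  0.5867271  -2.61404298]
{"dx":-0.4,"dy":-5.9,"dz":-0.3,"ax":-0.03,"ay":0.00,"az":0.00},1
```

View pics/s8.png

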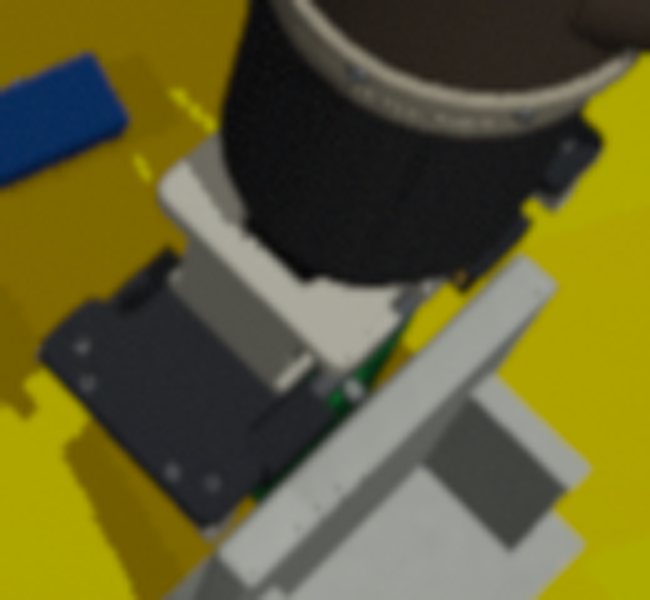

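View pics/w8.png

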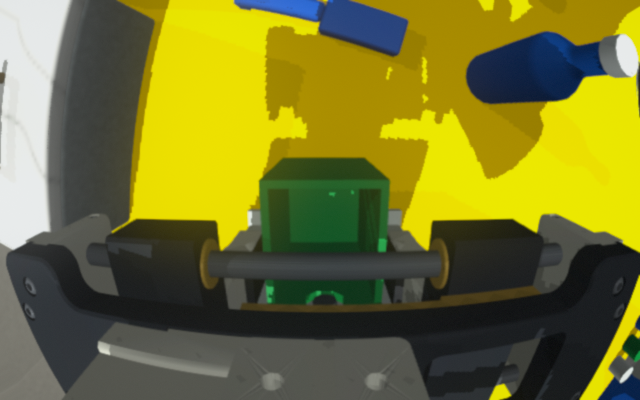

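>>> send_rows(
  deltas=[
    {"dx": 0, "dy": -2, "dz": 0, "ax": 0, "ay": 0, "az": 0, "fingers": 0},
    {"dx": 0, "dy": -2, "dz": 0, "ax": 0, "ay": 0, "az": 0, "fingers": 0},
    {"dx": 0, "dy": -2, "dz": 0, "ax": 0, "ay": 0, "az": 0, "fingers": 0},
    {"dx": 0, "dy": 0, "dz": 0, "ax": 0, "ay": 0, "az": 0, "fingers": 0},
  ],
)

```text
clock: 13.08
tool_pos: [0.5473, 0.2879, 0.1765]
orientation: [4.3, 90.0, -163.5]
force: [-0.4, -0.6, -3.2]
opening: 0.0597
```

```bash
python3 w.py w9;python3 - <<'E'
import pickle
from h import *
o,s=pickle.load(open("pics/w9.pkl","rb"))
crop(s["image"],270,270,110,50,7,"pics/w9c.png")
plan(o,[.5477,.2876,.177],102.3,1)
E
```

```text
13.075 [0.54733629 0.28788292 0.17653287] [ 45.8  18.5 -12.6  -0.  -58.9 -33.6] psi 102.18065702139292 tilt -0.9999999995475353 0.05968346601983306 [-0.39560265 -0.63503253 -3.20447425]
{"dx":-0.5,"dy":0.4,"dz":-0.3,"ax":-0.02,"ay":0.00,"az":-0.00},1
```

View pics/w9c.png

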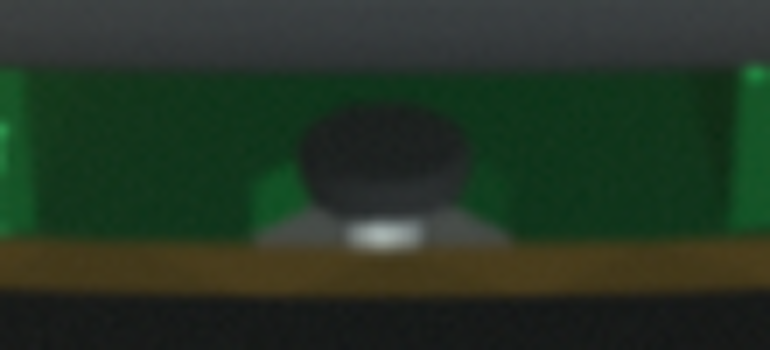

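>>> send_rows(
  deltas=[
    {"dx": 4, "dy": 0, "dz": 0, "ax": 0, "ay": 0, "az": 0, "fingers": 0},
    {"dx": 4, "dy": 0, "dz": 0, "ax": 0, "ay": 0, "az": 0, "fingers": 0},
    {"dx": 4, "dy": 0, "dz": 0, "ax": 0, "ay": 0, "az": 0, "fingers": 0},
    {"dx": 3, "dy": 0, "dz": 0, "ax": 0, "ay": 0, "az": 0, "fingers": 0},
    {"dx": 2, "dy": 0, "dz": 0, "ax": 0, "ay": 0, "az": 0, "fingers": 0},
    {"dx": 0, "dy": 0, "dz": 0, "ax": 0, "ay": 0, "az": 0, "fingers": 0},
  ],
)

```text
clock: 13.88
tool_pos: [0.5474, 0.2877, 0.1594]
orientation: [28.1, 90.0, -139.7]
force: [-0.2, -0.1, -2.9]
opening: 0.0596
```

>>> send_rows(
  deltas=[
    {"dx": 1, "dy": 0, "dz": 0, "ax": 0, "ay": 0, "az": 0, "fingers": 0},
    {"dx": 0.5, "dy": 0, "dz": 0, "ax": 0, "ay": 0, "az": 0, "fingers": 0},
    {"dx": 0, "dy": 0, "dz": 0, "ax": 0, "ay": 0, "az": 0, "fingers": 0},
  ],
)

```text
clock: 14.25
tool_pos: [0.5474, 0.2877, 0.1581]
orientation: [-131.7, 90.0, 60.5]
force: [-0.1, -0.7, -2.6]
opening: 0.0598
```

```bash
python3 w.py w10;python3 - <<'E'
import pickle
from h import *
o,s=pickle.load(open("pics/w10.pkl","rb"))
crop(s["image"],240,150,170,170,3,"pics/w10c.png")
E
```

```text
14.25 [0.54738449 0.28772016 0.15809251] [ 45.8  19.5 -13.9  -0.  -56.7 -33.6] psi 102.16925103346911 tilt -0.9999999986712774 0.059795393651816846 [-0.13852513 -0.65559411 -2.57303777]
```

View pics/w10c.png

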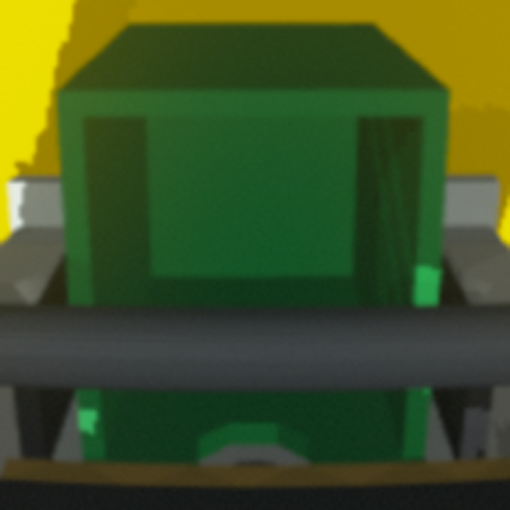

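Keep lowering in small steps until the neck takes the load.

>>> send_rows(
  deltas=[
    {"dx": 0.7, "dy": 0, "dz": 0, "ax": 0, "ay": 0, "az": 0, "fingers": 0},
    {"dx": 0.7, "dy": 0, "dz": 0, "ax": 0, "ay": 0, "az": 0, "fingers": 0},
    {"dx": 0, "dy": 0, "dz": 0, "ax": 0, "ay": 0, "az": 0, "fingers": 0},
  ],
)

```text
clock: 14.68
tool_pos: [0.5476, 0.2879, 0.1573]
orientation: [-159.6, 90.0, 32.6]
force: [-0.8, -0.6, 3.4]
opening: 0.0595
```

>>> send_rows(
  deltas=[
    {"dx": 0, "dy": 0, "dz": 0, "ax": 0, "ay": 0, "az": 0, "fingers": 0.8},
    {"dx": 0, "dy": 0, "dz": 0, "ax": 0, "ay": 0, "az": 0, "fingers": 1},
    {"dx": 0, "dy": 0, "dz": 0, "ax": 0, "ay": 0, "az": 0, "fingers": 1},
    {"dx": -10, "dy": 0, "dz": 0, "ax": 0, "ay": 0, "az": 0, "fingers": 1},
    {"dx": -25, "dy": 0, "dz": 0, "ax": 0, "ay": 0, "az": 0, "fingers": 1},
    {"dx": -35, "dy": 0, "dz": 0, "ax": 0, "ay": 0, "az": 0, "fingers": 1},
    {"dx": -35, "dy": 0, "dz": 0, "ax": 0, "ay": 0, "az": 0, "fingers": 1},
    {"dx": -25, "dy": 0, "dz": 0, "ax": 0, "ay": 0, "az": 0, "fingers": 1},
    {"dx": 0, "dy": -20, "dz": 0, "ax": 0, "ay": 0, "az": 0, "fingers": 1},
    {"dx": 0, "dy": 0, "dz": 0, "ax": 0, "ay": 0, "az": 0, "fingers": 1},
    {"dx": 0, "dy": 0, "dz": 0, "ax": 0, "ay": 0, "az": 0, "fingers": 1},
  ],
)

```text
clock: 16.05
tool_pos: [0.5427, 0.3072, 0.2858]
orientation: [29.0, 89.9, -138.8]
force: [-0.7, 0.1, -0.9]
opening: 0.0873
```

```bash
python3 w.py w11;python3 - <<'E'
import pickle
from h import *
o,s=pickle.load(open("pics/w11.pkl","rb"))
crop(s["image"],210,110,220,140,3,"pics/w11c.png")
E
```

```text
16.05 [0.54273474 0.30724993 0.28582918] [ 47.4  14.7  -3.1  -0.  -72.3 -35.2] psi 102.19501916908622 tilt -0.9999988382984139 0.08733638480787498 [-0.65150689  0.08421808 -0.91516489]
```

View pics/w11c.png

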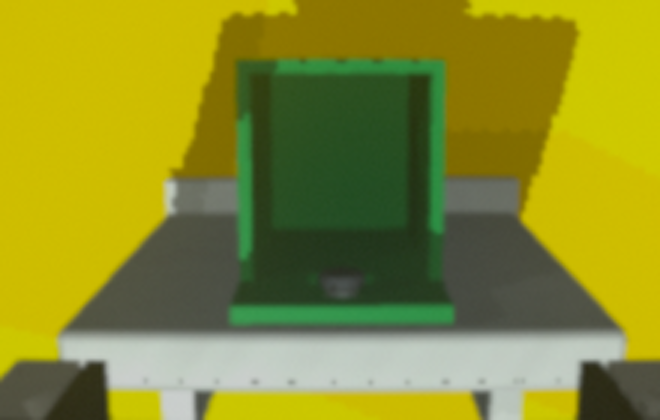

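```bash
python3 - <<'E'
import pickle
from h import *
o,s=pickle.load(open("pics/w11.pkl","rb"))
def P(u,v,z):
    c,d=wray(s,o,210+u/3,110+v/3);return c+d*(z-c[2])/d[2]
fl,fr=P(237,60,.154),P(444,60,.154);bl,br=P(230,323,.182),P(453,321,.182)
y=np.radians(102.3);bx=np.array([np.cos(y),np.sin(y),0]);by=np.array([-np.sin(y),np.cos(y),0])
n=np.array([.5418,.3148,0]);
for q in (fl,fr,bl,br):print(q.round(4),"rel neck",((q-n)@bx*1000).round(1),((q-n)@by*1000).round(1))
# expected: caddy origin rel neck bx -32.5 ; front rim -67.5 ; back outer +2.5
print("origin exp",n-.0325*bx)
E
```

```text
[0.5851 0.2555 0.154 ] rel neck -67.2 -29.7
[0.5276 0.243  0.154 ] rel neck -67.1 29.2
[0.5708 0.3233 0.182 ] rel neck 2.1 -30.2
[0.5122 0.31   0.182 ] rel neck 1.6 29.9
origin exp [0.54872349 0.28304602 0.        ]
```

```bash
python3 - <<'E'
from plant import ctrl
from h import *
plan(ctrl.get_obs(),[.484,-.1665,.28],61,12)
E
```

```text
{"dx":0.5,"dy":37.5,"dz":13.1,"ax":0.69,"ay":0.00,"az":-0.00},{"dx":0.5,"dy":38.3,"dz":10.9,"ax":0.69,"ay":0.00,"az":-0.00},{"dx":0.5,"dy":38.8,"dz":8.5,"ax":0.69,"ay":0.00,"az":-0.00},{"dx":0.5,"dy":39.3,"dz":6.2,"ax":0.69,"ay":0.00,"az":-0.00},{"dx":0.5,"dy":39.6,"dz":3.8,"ax":0.69,"ay":0.00,"az":-0.00},{"dx":0.5,"dy":39.7,"dz":1.5,"ax":0.69,"ay":0.00,"az":-0.00},{"dx":0.5,"dy":39.8,"dz":-0.9,"ax":0.69,"ay":0.00,"az":-0.00},{"dx":0.5,"dy":39.6,"dz":-3.3,"ax":0.69,"ay":0.00,"az":-0.00},{"dx":0.5,"dy":39.4,"dz":-5.7,"ax":0.69,"ay":0.00,"az":-0.00},{"dx":0.5,"dy":39.0,"dz":-8.0,"ax":0.69,"ay":0.00,"az":-0.00},{"dx":0.5,"dy":38.4,"dz":-10.3,"ax":0.69,"ay":0.00,"az":-0.00},{"dx":0.5,"dy":37.7,"dz":-12.6,"ax":0.69,"ay":0.00,"az":-0.00},12
```

>>> send_rows(
  deltas=[
    {"dx": 0, "dy": 37, "dz": 13, "ax": 0.7, "ay": 0, "az": 0, "fingers": 1},
    {"dx": 0, "dy": 38, "dz": 11, "ax": 0.7, "ay": 0, "az": 0, "fingers": 1},
    {"dx": 0, "dy": 39, "dz": 8, "ax": 0.7, "ay": 0, "az": 0, "fingers": 1},
    {"dx": 0, "dy": 39, "dz": 6, "ax": 0.7, "ay": 0, "az": 0, "fingers": 1},
    {"dx": 0, "dy": 40, "dz": 4, "ax": 0.7, "ay": 0, "az": 0, "fingers": 1},
    {"dx": 0, "dy": 40, "dz": 1, "ax": 0.7, "ay": 0, "az": 0, "fingers": 1},
    {"dx": 0, "dy": 40, "dz": -1, "ax": 0.7, "ay": 0, "az": 0, "fingers": 1},
    {"dx": 0, "dy": 40, "dz": -3, "ax": 0.7, "ay": 0, "az": 0, "fingers": 1},
    {"dx": 0, "dy": 39, "dz": -6, "ax": 0.7, "ay": 0, "az": 0, "fingers": 1},
    {"dx": 0, "dy": 39, "dz": -8, "ax": 0.7, "ay": 0, "az": 0, "fingers": 1},
    {"dx": 0, "dy": 38, "dz": -10, "ax": 0.6, "ay": 0, "az": 0, "fingers": 1},
    {"dx": 0, "dy": 38, "dz": -13, "ax": 0.6, "ay": 0, "az": 0, "fingers": 1},
  ],
)

```text
clock: 17.6
tool_pos: [0.4817, -0.1674, 0.2864]
orientation: [36.9, 90.0, -172.1]
force: [1.0, -0.3, 1.0]
opening: 0.0876
```

>>> send_rows(
  deltas=[
    {"dx": 0, "dy": 0, "dz": 0, "ax": 0, "ay": 0, "az": 0, "fingers": 1},
    {"dx": 0, "dy": 0, "dz": 0, "ax": 0, "ay": 0, "az": 0, "fingers": 1},
  ],
)

```text
clock: 17.85
tool_pos: [0.4821, -0.1661, 0.2863]
orientation: [19.6, 90.0, 170.8]
force: [0.5, 0.7, 0.4]
opening: 0.0877
```

```bash
python3 w.py w12;python3 - <<'E'
import pickle
from h import *
o,s=pickle.load(open("pics/w12.pkl","rb"));im=s["image"]
h=cv2.cvtColor(im,cv2.COLOR_BGR2HSV)
m=((h[...,0]<8)|(h[...,0]>172))&(h[...,1]>150)
m=m.astype(np.uint8)*255
u,v=wproj(s,o,[.4616,-.2055,.14]);print(u,v)
crop(im,int(u)-45,max(int(v)-45,0),90,90,6,"pics/w12c.png");print(int(u)-45,int(v)-45)
E
```

```text
17.85 [ 0.48214899 -0.16611857  0.28633724] [  3.1   3.6 -16.6  -0.  -69.9 -31.9] psi 61.13084780515311 tilt -0.9999998078900979 0.08766082187964067 [0.49072059 0.69755958 0.38044129]
322.42361159038 145.67107709242134
277 100
```

View pics/w12c.png

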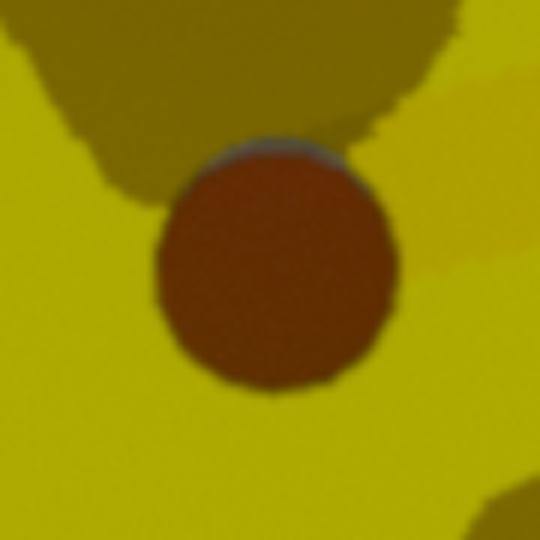

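View pics/w12.png

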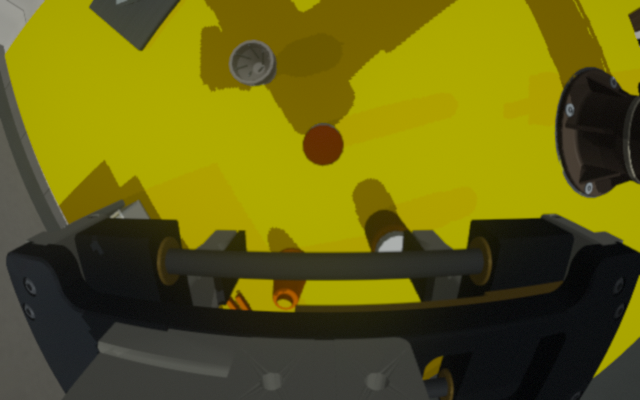

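```bash
python3 - <<'E'
import pickle
from plant import ctrl
from h import *
o,s=pickle.load(open("pics/w12.pkl","rb"))
c,d=wray(s,o,277+277/6,100+268/6);print(c+d*(.14-c[2])/d[2])
plan(ctrl.get_obs(),[.4616,-.2055,.20],61.1,2)
E
```

```text
[ 0.4605721  -0.20597591  0.14      ]
{"dx":43.2,"dy":22.4,"dz":-0.5,"ax":0.01,"ay":0.00,"az":-0.00},{"dx":43.2,"dy":22.4,"dz":-0.5,"ax":0.01,"ay":0.00,"az":-0.00},2
```

>>> send_rows(
  deltas=[
    {"dx": 30, "dy": 22, "dz": 0, "ax": 0, "ay": 0, "az": 0, "fingers": 1},
    {"dx": 40, "dy": 23, "dz": 0, "ax": 0, "ay": 0, "az": 0, "fingers": 1},
    {"dx": 26, "dy": 0, "dz": 0, "ax": 0, "ay": 0, "az": 0, "fingers": 1},
    {"dx": 0, "dy": 0, "dz": 0, "ax": 0, "ay": 0, "az": 0, "fingers": 1},
    {"dx": 0, "dy": 0, "dz": 0, "ax": 0, "ay": 0, "az": 0, "fingers": 1},
  ],
)

```text
clock: 18.52
tool_pos: [0.4617, -0.2049, 0.1918]
orientation: [-170.8, 89.9, -19.6]
force: [0.1, 1.0, 0.3]
opening: 0.0878
```

```bash
python3 - <<'E'
from plant import ctrl
from h import *
o=ctrl.get_obs();print(o["tool_pos"])
plan(o,[.461,-.2057,.135],61.1,1)
E
```

```text
[ 0.46172454 -0.20492835  0.19181759]
{"dx":56.8,"dy":1.0,"dz":0.3,"ax":0.03,"ay":-0.02,"az":0.00},1
```

>>> send_rows(
  deltas=[
    {"dx": 20, "dy": 1, "dz": 0, "ax": 0, "ay": 0, "az": 0, "fingers": 1},
    {"dx": 20, "dy": 0, "dz": 0, "ax": 0, "ay": 0, "az": 0, "fingers": 1},
    {"dx": 12, "dy": 0, "dz": 0, "ax": 0, "ay": 0, "az": 0, "fingers": 1},
    {"dx": 5, "dy": 0, "dz": 0, "ax": 0, "ay": 0, "az": 0, "fingers": 1},
    {"dx": 0, "dy": 0, "dz": 0, "ax": 0, "ay": 0, "az": 0, "fingers": 0.5},
    {"dx": 0, "dy": 0, "dz": 0, "ax": 0, "ay": 0, "az": 0, "fingers": 0.5},
    {"dx": 0, "dy": 0, "dz": 0, "ax": 0, "ay": 0, "az": 0, "fingers": 0},
    {"dx": 0, "dy": 0, "dz": 0, "ax": 0, "ay": 0, "az": 0, "fingers": 0},
    {"dx": 0, "dy": 0, "dz": 0, "ax": 0, "ay": 0, "az": 0, "fingers": 0},
    {"dx": 0, "dy": 0, "dz": 0, "ax": 0, "ay": 0, "az": 0, "fingers": 0},
    {"dx": 0, "dy": 0, "dz": 0, "ax": 0, "ay": 0, "az": 0, "fingers": 0},
  ],
)

```text
clock: 19.9
tool_pos: [0.4603, -0.2063, 0.1337]
orientation: [153.0, 90.0, -55.8]
force: [-0.6, -0.2, 0.5]
opening: 0.0376
```

```bash
python3 w.py w13
```

```text
19.9 [ 0.46029236 -0.20628746  0.13371222] [ -1.8  11.  -29.7   0.  -49.3 -27. ] psi 61.17117448831715 tilt -0.9999999968551538 0.03759984577733939 [-0.6132621  -0.18128881  0.54590173]
```

View pics/w13.png

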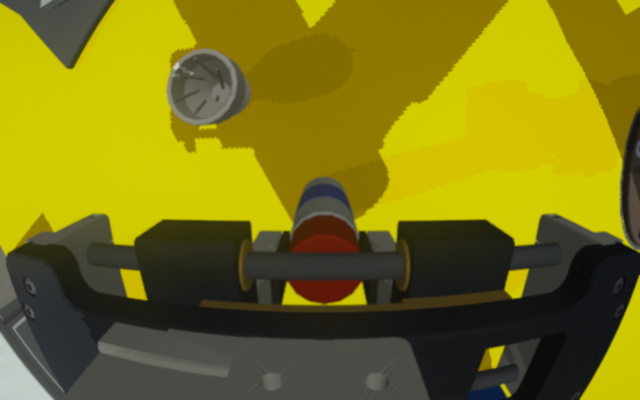

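>>> send_rows(
  deltas=[
    {"dx": -5, "dy": 0, "dz": 0, "ax": 0, "ay": 0, "az": 0, "fingers": 0},
    {"dx": -20, "dy": 0, "dz": 0, "ax": 0, "ay": 0, "az": 0, "fingers": 0},
    {"dx": -30, "dy": 0, "dz": 0, "ax": 0, "ay": 0, "az": 0, "fingers": 0},
    {"dx": -40, "dy": 0, "dz": 0, "ax": 0, "ay": 0, "az": 0, "fingers": 0},
    {"dx": -40, "dy": 0, "dz": 0, "ax": 0, "ay": 0, "az": 0, "fingers": 0},
    {"dx": -40, "dy": 0, "dz": 0, "ax": 0, "ay": 0, "az": 0, "fingers": 0},
    {"dx": -20, "dy": 0, "dz": 0, "ax": 0, "ay": 0, "az": 0, "fingers": 0},
    {"dx": -5, "dy": 0, "dz": 0, "ax": 0, "ay": 0, "az": 0, "fingers": 0},
  ],
)

```text
clock: 20.95
tool_pos: [0.4605, -0.2063, 0.335]
orientation: [-152.6, 89.9, -1.4]
force: [0.7, -0.6, -1.6]
opening: 0.0372
```

```bash
python3 w.py w14; python3 - <<'E'
from plant import ctrl
from h import *
plan(ctrl.get_obs(),[.5498,.2781,.335],102.2,14)
E
```

```text
20.95 [ 0.46047992 -0.20626311  0.33498292] [ -1.8   1.5 -12.5  -0.  -75.9 -27. ] psi 61.166589694597924 tilt -0.9999974257169795 0.03718334879169489 [ 0.69112776 -0.57228543 -1.57678041]
{"dx":-0.0,"dy":-33.4,"dz":11.1,"ax":-0.59,"ay":-0.00,"az":0.00},{"dx":-0.0,"dy":-33.9,"dz":9.4,"ax":-0.59,"ay":-0.00,"az":0.00},{"dx":-0.0,"dy":-34.3,"dz":7.6,"ax":-0.59,"ay":-0.00,"az":0.00},{"dx":-0.0,"dy":-34.7,"dz":5.9,"ax":-0.59,"ay":-0.00,"az":0.00},{"dx":-0.0,"dy":-34.9,"dz":4.1,"ax":-0.59,"ay":-0.00,"az":0.00},{"dx":-0.0,"dy":-35.1,"dz":2.3,"ax":-0.59,"ay":-0.00,"az":0.00},{"dx":-0.0,"dy":-35.2,"dz":0.5,"ax":-0.59,"ay":-0.00,"az":0.00},{"dx":-0.0,"dy":-35.2,"dz":-1.3,"ax":-0.59,"ay":-0.00,"az":0.00},{"dx":-0.0,"dy":-35.0,"dz":-3.1,"ax":-0.59,"ay":-0.00,"az":0.00},{"dx":-0.0,"dy":-34.8,"dz":-4.9,"ax":-0.59,"ay":-0.00,"az":0.00},{"dx":-0.0,"dy":-34.5,"dz":-6.7,"ax":-0.59,"ay":-0.00,"az":0.00},{"dx":-0.0,"dy":-34.2,"dz":-8.4,"ax":-0.59,"ay":-0.00,"az":0.00},{"dx":-0.0,"dy":-33.7,"dz":-10.2,"ax":-0.59,"ay":-0.00,"az":0.00},{"dx":-0.0,"dy":-33.1,"dz":-11.9,"ax":-0.59,"ay":-0.00,"az":0.00},14
```

View pics/w14.png

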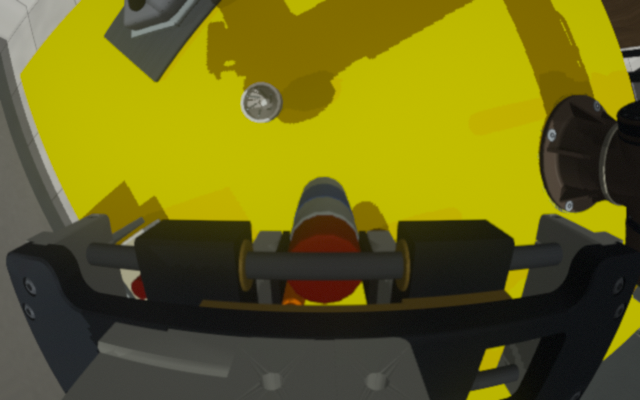

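Can held straight. Carry it across, easing the start and end to avoid swing.

>>> send_rows(
  deltas=[
    {"dx": 0, "dy": -20, "dz": 7, "ax": -0.4, "ay": 0, "az": 0, "fingers": 0},
    {"dx": 0, "dy": -33, "dz": 10, "ax": -0.6, "ay": 0, "az": 0, "fingers": 0},
    {"dx": 0, "dy": -34, "dz": 9, "ax": -0.6, "ay": 0, "az": 0, "fingers": 0},
    {"dx": 0, "dy": -34, "dz": 7, "ax": -0.6, "ay": 0, "az": 0, "fingers": 0},
    {"dx": 0, "dy": -35, "dz": 5, "ax": -0.6, "ay": 0, "az": 0, "fingers": 0},
    {"dx": 0, "dy": -35, "dz": 4, "ax": -0.6, "ay": 0, "az": 0, "fingers": 0},
    {"dx": 0, "dy": -35, "dz": 2, "ax": -0.6, "ay": 0, "az": 0, "fingers": 0},
    {"dx": 0, "dy": -35, "dz": 0, "ax": -0.6, "ay": 0, "az": 0, "fingers": 0},
    {"dx": 0, "dy": -35, "dz": -2, "ax": -0.6, "ay": 0, "az": 0, "fingers": 0},
    {"dx": 0, "dy": -35, "dz": -4, "ax": -0.6, "ay": 0, "az": 0, "fingers": 0},
    {"dx": 0, "dy": -35, "dz": -5, "ax": -0.6, "ay": 0, "az": 0, "fingers": 0},
    {"dx": 0, "dy": -34, "dz": -7, "ax": -0.6, "ay": 0, "az": 0, "fingers": 0},
  ],
)

```text
clock: 22.5
tool_pos: [0.5232, 0.1962, 0.332]
orientation: [25.3, 89.9, -148.5]
force: [1.1, -1.5, -1.9]
opening: 0.0374
```

>>> send_rows(
  deltas=[
    {"dx": 0, "dy": -30, "dz": -9, "ax": -0.6, "ay": 0, "az": 0, "fingers": 0},
    {"dx": 0, "dy": -20, "dz": -6, "ax": -0.6, "ay": 0, "az": 0, "fingers": 0},
    {"dx": 0, "dy": -10, "dz": -5, "ax": 0, "ay": 0, "az": 0, "fingers": 0},
    {"dx": 0, "dy": 0, "dz": 0, "ax": 0, "ay": 0, "az": 0, "fingers": 0},
    {"dx": 0, "dy": 0, "dz": 0, "ax": 0, "ay": 0, "az": 0, "fingers": 0},
  ],
)

```text
clock: 23.12
tool_pos: [0.5349, 0.2569, 0.3338]
orientation: [133.8, 90.0, -34.1]
force: [0.9, 0.1, -1.9]
opening: 0.0372
```

```bash
python3 w.py w15; python3 - <<'E'
from plant import ctrl
from h import *
plan(ctrl.get_obs(),[.5498,.2781,.335],102.2,1)
E
```

```text
23.125 [0.53491192 0.25685808 0.33382301] [ 44.5  10.5  -2.4   0.  -77.1 -32.4] psi 102.11419946649981 tilt -0.9999999988405399 0.037171112656205846 [ 0.90564478  0.14052596 -1.89883597]
{"dx":-1.1,"dy":-17.7,"dz":-19.1,"ax":-0.02,"ay":-0.00,"az":0.00},1
```

View pics/w15.png

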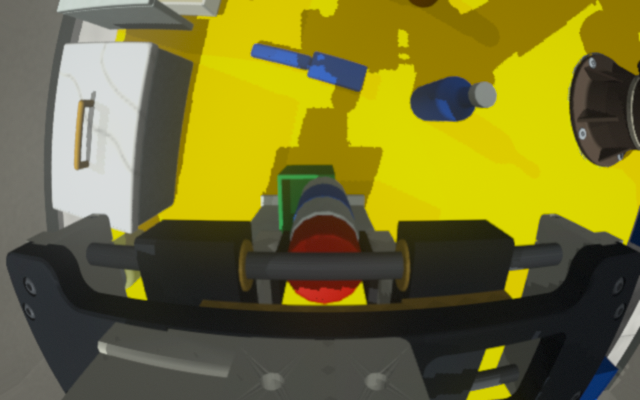

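>>> send_rows(
  deltas=[
    {"dx": 0, "dy": -6, "dz": -7, "ax": 0, "ay": 0, "az": 0, "fingers": 0},
    {"dx": 0, "dy": -7, "dz": -7, "ax": 0, "ay": 0, "az": 0, "fingers": 0},
    {"dx": 0, "dy": -4.7, "dz": -5, "ax": 0, "ay": 0, "az": 0, "fingers": 0},
    {"dx": 0, "dy": 0, "dz": 0, "ax": 0, "ay": 0, "az": 0, "fingers": 0},
    {"dx": 0, "dy": 0, "dz": 0, "ax": 0, "ay": 0, "az": 0, "fingers": 0},
  ],
)

```text
clock: 23.8
tool_pos: [0.5497, 0.2789, 0.3335]
orientation: [30.4, 90.0, -137.4]
force: [0.1, 0.4, -1.4]
opening: 0.0373
```

```bash
python3 w.py w16; python3 - <<'E'
from plant import ctrl
from h import *
import pickle
plan(ctrl.get_obs(),[.5498,.2781,.335],102.2,1)
o,s=pickle.load(open("pics/w16.pkl","rb"))
crop(s["image"],240,140,170,170,3,"pics/w16c.png")
y=np.radians(102.2);bx=np.array([np.cos(y),np.sin(y),0]);by=np.array([-np.sin(y),np.cos(y),0]);c=np.array([.5487,.2830,.154])
for x,yy in [(-35,30),(-35,-30),(-31,26),(-31,-26)]:print((wproj(s,o,c+x*bx/1e3+yy*by/1e3)-[240,140])*3)
E
```

```text
23.8 [0.5497103  0.27889726 0.33346644] [ 45.   12.8   0.5  -0.  -77.7 -32.9] psi 102.17255362579877 tilt -0.9999998855182302 0.03728040770363188 [ 0.08809385  0.35325552 -1.39596136]
{"dx":-1.4,"dy":0.7,"dz":0.1,"ax":-0.01,"ay":0.00,"az":-0.00},1
[342.83996314  50.87532086]
[165.88671948  50.88745429]
[330.94786489  62.45006925]
[177.78873649  62.46525367]
```

View pics/w16c.png

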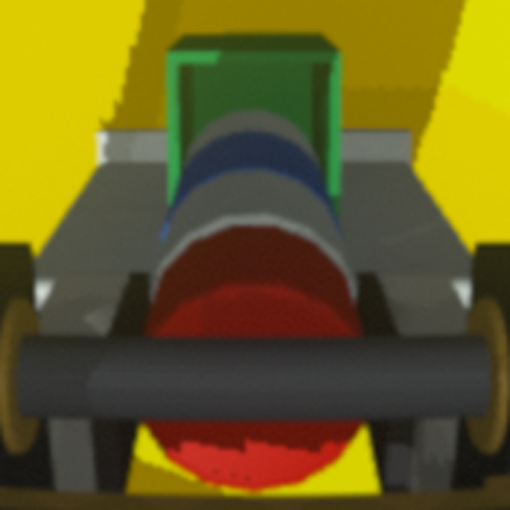

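>>> send_rows(
  deltas=[
    {"dx": 10, "dy": 0.7, "dz": 0, "ax": 0, "ay": 0, "az": 0, "fingers": 0},
    {"dx": 20, "dy": 0, "dz": 0, "ax": 0, "ay": 0, "az": 0, "fingers": 0},
    {"dx": 20, "dy": 0, "dz": 0, "ax": 0, "ay": 0, "az": 0, "fingers": 0},
    {"dx": 15, "dy": 0, "dz": 0, "ax": 0, "ay": 0, "az": 0, "fingers": 0},
    {"dx": 0, "dy": 0, "dz": 0, "ax": 0, "ay": 0, "az": 0, "fingers": 0},
  ],
)

```text
clock: 24.48
tool_pos: [0.5494, 0.2777, 0.2672]
orientation: [27.2, 89.9, -140.7]
force: [-0.1, -0.0, -0.3]
opening: 0.0376
```

```bash
python3 w.py w17; python3 - <<'E'
from plant import ctrl
from h import *
import pickle
o,s=pickle.load(open("pics/w17.pkl","rb"))
plan(o,[.5498,.2781,.2017],102.2,1)
crop(s["image"],240,140,170,170,3,"pics/w17c.png")
E
```

```text
24.475 [0.54939484 0.27773446 0.26722044] [ 45.   14.5  -5.8  -0.  -69.8 -32.8] psi 102.15808032893283 tilt -0.9999968004161477 0.037639771440915494 [-0.06517208 -0.0299113  -0.29272883]
{"dx":65.5,"dy":-0.3,"dz":-0.6,"ax":-0.01,"ay":0.03,"az":-0.01},1
```

View pics/w17c.png

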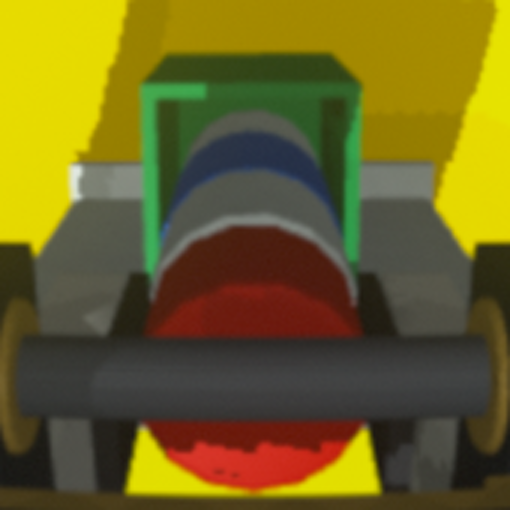

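>>> send_rows(
  deltas=[
    {"dx": 12, "dy": 0, "dz": 0, "ax": 0, "ay": 0, "az": 0, "fingers": 0},
    {"dx": 15, "dy": 0, "dz": 0, "ax": 0, "ay": 0, "az": 0, "fingers": 0},
    {"dx": 15, "dy": 0, "dz": 0, "ax": 0, "ay": 0, "az": 0, "fingers": 0},
    {"dx": 10, "dy": 0, "dz": 0, "ax": 0, "ay": 0, "az": 0, "fingers": 0},
    {"dx": 6, "dy": 0, "dz": 0, "ax": 0, "ay": 0, "az": 0, "fingers": 0},
    {"dx": 2, "dy": 0, "dz": 0, "ax": 0, "ay": 0, "az": 0, "fingers": 0},
    {"dx": 0, "dy": 0, "dz": 0, "ax": 0, "ay": 0, "az": 0, "fingers": 0},
    {"dx": 0, "dy": 0, "dz": 0, "ax": 0, "ay": 0, "az": 0, "fingers": 0},
  ],
)

```text
clock: 25.52
tool_pos: [0.5502, 0.2784, 0.2092]
orientation: [-154.6, 90.0, 37.5]
force: [0.3, 0.3, -2.4]
opening: 0.0373
```

>>> send_rows(
  deltas=[
    {"dx": 2, "dy": 0, "dz": 0, "ax": 0, "ay": 0, "az": 0, "fingers": 0},
    {"dx": 2, "dy": 0, "dz": 0, "ax": 0, "ay": 0, "az": 0, "fingers": 0},
    {"dx": 1.5, "dy": 0, "dz": 0, "ax": 0, "ay": 0, "az": 0, "fingers": 0},
    {"dx": 0, "dy": 0, "dz": 0, "ax": 0, "ay": 0, "az": 0, "fingers": 0},
  ],
)

```text
clock: 26.02
tool_pos: [0.5498, 0.2781, 0.2029]
orientation: [28.4, 90.0, -139.4]
force: [0.2, 0.1, -1.5]
opening: 0.0374
```

>>> send_rows(
  deltas=[
    {"dx": 0.7, "dy": 0, "dz": 0, "ax": 0, "ay": 0, "az": 0, "fingers": 0},
    {"dx": 0, "dy": 0, "dz": 0, "ax": 0, "ay": 0, "az": 0, "fingers": 0},
  ],
)

```text
clock: 26.28
tool_pos: [0.5499, 0.2782, 0.2024]
orientation: [-28.2, 90.0, 163.9]
force: [0.4, 0.2, -1.3]
opening: 0.0377
```

>>> send_rows(
  deltas=[
    {"dx": 0.7, "dy": 0, "dz": 0, "ax": 0, "ay": 0, "az": 0, "fingers": 0},
    {"dx": 0, "dy": 0, "dz": 0, "ax": 0, "ay": 0, "az": 0, "fingers": 0},
  ],
)

```text
clock: 26.52
tool_pos: [0.5499, 0.2782, 0.2017]
orientation: [29.1, 90.0, -138.7]
force: [0.1, -0.3, -0.9]
opening: 0.0373
```

>>> send_rows(
  deltas=[
    {"dx": 0.6, "dy": 0, "dz": 0, "ax": 0, "ay": 0, "az": 0, "fingers": 0},
    {"dx": 0, "dy": 0, "dz": 0, "ax": 0, "ay": 0, "az": 0, "fingers": 0},
  ],
)

```text
clock: 26.78
tool_pos: [0.5499, 0.2782, 0.2011]
orientation: [5.8, 90.0, -162.1]
force: [0.2, 0.2, -1.9]
opening: 0.0374
```

```bash
python3 w.py w18; python3 - <<'E'
from plant import ctrl
from h import *
import pickle
o,s=pickle.load(open("pics/w18.pkl","rb"))
crop(s["image"],240,140,170,170,3,"pics/w18c.png")
E
```

```text
26.775 [0.54991485 0.27821356 0.20108725] [ 45.   17.1 -11.1  -0.  -61.7 -32.8] psi 102.16541730961103 tilt -0.999999995871369 0.037425769739637745 [ 0.15586105  0.15030401 -1.85776712]
```

View pics/w18c.png

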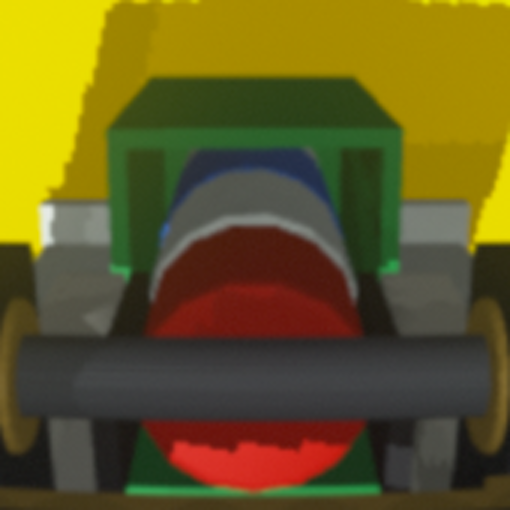

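>>> send_rows(
  deltas=[
    {"dx": 0.6, "dy": 0, "dz": 0, "ax": 0, "ay": 0, "az": 0, "fingers": 0},
    {"dx": 0, "dy": 0, "dz": 0, "ax": 0, "ay": 0, "az": 0, "fingers": 0},
  ],
)

```text
clock: 27.08
tool_pos: [0.5501, 0.2782, 0.2009]
orientation: [-176.4, 90.0, 15.8]
force: [-0.6, -0.0, 0.3]
opening: 0.0374
```

>>> send_rows(
  deltas=[
    {"dx": 0.6, "dy": 0, "dz": 0, "ax": 0, "ay": 0, "az": 0, "fingers": 0},
    {"dx": 0, "dy": 0, "dz": 0, "ax": 0, "ay": 0, "az": 0, "fingers": 0},
  ],
)

```text
clock: 27.32
tool_pos: [0.5502, 0.2782, 0.2006]
orientation: [-176.3, 89.9, 15.8]
force: [-1.1, -1.1, 4.6]
opening: 0.0376
```

>>> send_rows(
  deltas=[
    {"dx": 0.6, "dy": 0, "dz": 0, "ax": 0, "ay": 0, "az": 0, "fingers": 0},
    {"dx": 0, "dy": 0, "dz": 0, "ax": 0, "ay": 0, "az": 0, "fingers": 0},
  ],
)

```text
clock: 27.58
tool_pos: [0.5504, 0.2782, 0.2005]
orientation: [-175.6, 89.9, 16.6]
force: [-0.7, -1.9, 8.1]
opening: 0.0376
```

>>> send_rows(
  deltas=[
    {"dx": -0.8, "dy": 0, "dz": 0, "ax": 0, "ay": 0, "az": 0, "fingers": 0},
    {"dx": 0, "dy": 0, "dz": 0, "ax": 0, "ay": 0, "az": 0, "fingers": 0},
  ],
)

```text
clock: 27.82
tool_pos: [0.5503, 0.2783, 0.2006]
orientation: [-171.7, 89.9, 20.4]
force: [-0.3, -1.8, 6.2]
opening: 0.0377
```

>>> send_rows(
  deltas=[
    {"dx": 0, "dy": 0, "dz": 0, "ax": 0, "ay": 0, "az": 0, "fingers": 0.6},
    {"dx": 0, "dy": 0, "dz": 0, "ax": 0, "ay": 0, "az": 0, "fingers": 0.8},
    {"dx": 0, "dy": 0, "dz": 0, "ax": 0, "ay": 0, "az": 0, "fingers": 0.8},
  ],
)

```text
clock: 28.2
tool_pos: [0.5498, 0.2782, 0.1997]
orientation: [15.9, 90.0, -151.9]
force: [0.1, -0.6, -0.6]
opening: 0.0621
```

```bash
python3 w.py w19
```

```text
28.2 [0.54976613 0.27819581 0.1997018 ] [ 45.   17.2 -11.2  -0.  -61.6 -32.8] psi 102.16409438577845 tilt -0.999999767770682 0.06207259838750342 [ 0.10152387 -0.56569821 -0.55677833]
```

View pics/w19.png

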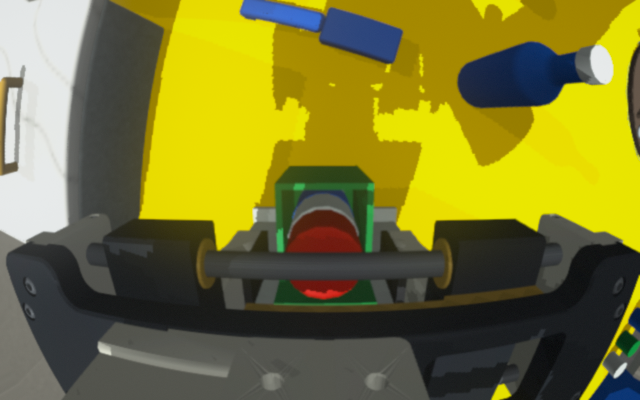

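Released; can stands centred in the caddy. Retreat straight up and check.

>>> send_rows(
  deltas=[
    {"dx": 0, "dy": 0, "dz": 0, "ax": 0, "ay": 0, "az": 0, "fingers": 1},
    {"dx": 0, "dy": 0, "dz": 0, "ax": 0, "ay": 0, "az": 0, "fingers": 1},
    {"dx": -10, "dy": 0, "dz": 0, "ax": 0, "ay": 0, "az": 0, "fingers": 1},
    {"dx": -25, "dy": 0, "dz": 0, "ax": 0, "ay": 0, "az": 0, "fingers": 1},
    {"dx": -35, "dy": 0, "dz": 0, "ax": 0, "ay": 0, "az": 0, "fingers": 1},
    {"dx": -35, "dy": 0, "dz": 0, "ax": 0, "ay": 0, "az": 0, "fingers": 1},
    {"dx": -20, "dy": 0, "dz": 0, "ax": 0, "ay": 0, "az": 0, "fingers": 1},
    {"dx": 0, "dy": -30, "dz": 0, "ax": 0, "ay": 0, "az": 0, "fingers": 1},
    {"dx": 0, "dy": -10, "dz": 0, "ax": 0, "ay": 0, "az": 0, "fingers": 1},
    {"dx": 0, "dy": 0, "dz": 0, "ax": 0, "ay": 0, "az": 0, "fingers": 1},
    {"dx": 0, "dy": 0, "dz": 0, "ax": 0, "ay": 0, "az": 0, "fingers": 1},
  ],
)

```text
clock: 29.62
tool_pos: [0.5415, 0.3168, 0.3251]
orientation: [49.8, 90.0, -118.0]
force: [-0.4, 0.3, -0.4]
opening: 0.0874
```

```bash
python3 w.py w20; python3 - <<'E'
from plant import ctrl
from h import *
import pickle
o,s=pickle.load(open("pics/w20.pkl","rb"))
crop(s["image"],210,100,220,150,3,"pics/w20c.png")
t=ctrl.snapshot("top");cv2.imwrite("pics/t20.png",t["image"])
E
```

```text
29.625 [0.54152935 0.31679718 0.32508115] [ 48.1  14.    1.    0.  -77.  -36. ] psi 102.16375351707 tilt -0.9999998517916436 0.08743979562248314 [-0.35576062  0.33965737 -0.3929989 ]
```

View pics/w20c.png

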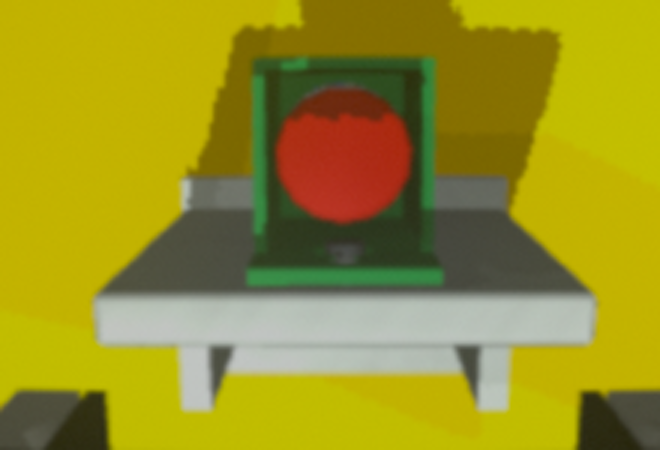

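View pics/t20.png

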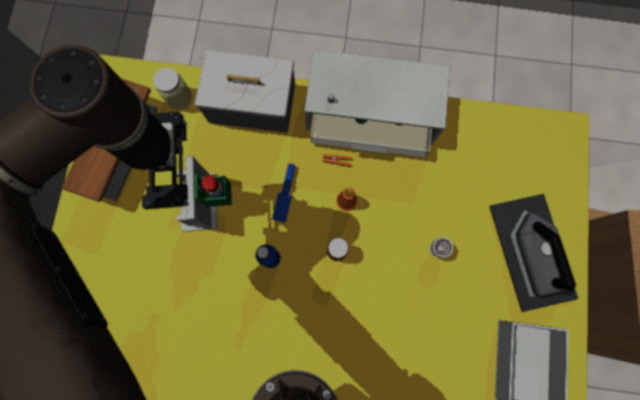

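```bash
python3 - <<'E'
from h import *
import pickle
o,s=pickle.load(open("pics/w20.pkl","rb"))
y=np.radians(102.2);bx=np.array([np.cos(y),np.sin(y),0]);by=np.array([-np.sin(y),np.cos(y),0]);O=np.array([.5487,.2830,0])
for n,u,v,z in [("can cap",344,154,.208),("rimFL",252,58,.154),("rimFR",435,58,.154),("bpL",248,284,.182),("bpR",443,283,.182)]:
    c,d=wray(s,o,210+u/3,100+v/3);p=c+d*(z-c[2])/d[2];print(n,((p-O)@bx*1e3).round(1),((p-O)@by*1e3).round(1))
E
```

```text
can cap -7.7 -0.3
rimFL -34.5 -30.1
rimFR -34.5 29.4
bpL 34.5 -29.8
bpR 34.2 30.2
```

```bash
python3 -c "
from plant import ctrl
ctrl.close_job();print(ctrl.get_obs()['clock'])"
```

```text
the job is handed in; nothing more can be done
the job is handed in; nothing more can be done
```

The caddy hangs locked on the screw and the starch can stands upright on its floor. Both are let go, and I handed the job in at about 29.7 s of the 59 s allowed; `close_job()` reports no verdict.

- **Caddy:** I gripped it by its side walls, passed the round end over the screw head and lowered it until the neck took the load (the upward force rose to +3.4 N). I then let go and backed away before fetching the can. In the last wrist picture its rim and back plate were within 1 mm of where they should be when hanging, with no visible tilt.
- **Can:** I held it by the cap, lowered it to floor contact and released it. The contact force reached 8 N because I stepped slightly too far. In the last wrist picture the cap centre sits at caddy x ≈ -8 mm, y ≈ 0. That is about 3 mm towards the front of where I aimed, so the can may lean slightly, but it is well inside the limits.
- **Other things:** in the last top picture the egg cup, cone, jar, brush, peg and blue bottle all look to be where they started. I compared these by eye only. The gripper was clear of everything.

The early wrist measurement of the board came out 157 mm wide instead of 160 mm. The screw position agreed between the wrist and fixed cameras to about 2 mm, and the fit bore it out.

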